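# Sort the battery packs and hold the long one in the tester

## Task

Three battery packs of different length stand on the right of the bench. Stand the short one and the medium one in the free pockets of the rack, each fully home in the row for its own length, and leave the packs already stored there alone. Then take the long pack by its top end, pass it foot first and upright through the slot in the tester's guard plate, push it down without forcing until the spring contacts have sunk about 8 of their 10 mm, and finish still gripping it and pressing it there, because the contacts push it out again if you let go.

Things in the scene. Friction and masses are not known exactly. Their poses are not given: they have to be found in the camera images.
- short_pack: The short black hard-case battery pack standing upright on the bench, a rectangular block 20 mm thick (its x), 36 mm wide (its y), 48 mm long (its z, up), grey ribs on the top 22 mm, brass contacts at the foot; 0.05 to 0.14 kg. Origin: centre of its underside. Either way round will do (half turn about z).
- medium_pack: The medium black hard-case battery pack standing upright on the bench, a rectangular block 20 mm thick (its x), 36 mm wide (its y), 62 mm long (its z, up), grey ribs on the top 22 mm, brass contacts at the foot; 0.05 to 0.14 kg. Origin: centre of its underside. Either way round will do (half turn about z).
- long_pack: The long black hard-case battery pack standing upright on the bench, a rectangular block 20 mm thick (its x), 36 mm wide (its y), 76 mm long (its z, up), grey ribs on the top 22 mm, brass contacts at the foot; 0.05 to 0.14 kg. Origin: centre of its underside. Either way round will do (half turn about z). Grip only its top 26 mm: in the tester the lower 47 mm go inside.
- rack: Fixed grey block, 148 x 104 x 56 mm high, rows of two pockets along its y, 48 mm apart along x: the row nearest the robot (-x) is shallow, for short packs, then medium, then long. A pack in its own row stands 28 mm proud. Faces of packs in neighbouring rows are 28 mm apart: open the fingers little there. Origin: centre of underside, z up; yaw within 0.2 rad. One pocket of each row is taken.
- short_pocket (a point): Free pocket of the rack's row for short packs: centre of the pocket's floor, 20 mm below the rack's top face. The pocket is 24 mm (along x) by 40 mm (along y), so the pack's thickness lies along the point's x; axes as the rack's. It lies 48 mm to -x and 23 mm to -y of the rack's centre.
- medium_pocket (a point): Free pocket of the rack's row for medium packs: centre of the pocket's floor, 34 mm below the rack's top face. The pocket is 24 mm (along x) by 40 mm (along y), so the pack's thickness lies along the point's x; axes as the rack's. It lies 23 mm to +y of the rack's centre.
- stored_short: Short pack (48 mm long, otherwise like the loose ones) already standing in the other pocket of its row; it stays there. Origin: centre of its underside.
- stored_medium: Medium pack (62 mm long, otherwise like the loose ones) already standing in the other pocket of its row; it stays there. Origin: centre of its underside.
- stored_long: Long pack (76 mm long, otherwise like the loose ones) already standing in the other pocket of its row; it stays there. Origin: centre of its underside.
- tester: Fixed pack tester, 96 (x) x 124 (y) x 70 mm high: aluminium guard plate on top with one slot, a small meter beside it, clear guard window at the front (-x). Origin: centre of its underside, z up; yaw within 0.15 rad. Stands at the front left of the bench, to the left of the rack.
- tester_slot (a point): Centre of the slot at the top face of the 8 mm guard plate, 70 mm above the bench, 24 mm left (+y) of the tester's centre. Slot 22 mm (along x) by 38 mm (along y), 2 mm more than the pack each way, 1.5 mm chamfer; z up.
- contacts (a joint): Sinking (m) of the spring contacts under the slot: 0 at rest, 0.010 at the hard stop. At rest their brass bars lie 39 mm below the plate's top, where the long pack's foot meets them; they start to give at 4 N and push back with 8 N at 8 mm (foot 47 mm below the plate's top, pack's top 29 mm above it).

How it is judged:
On the way, in this order (a step that is already met when the one before it is completed fails the run):
1. the short and the medium pack stand fully home in the free pockets of their own rows, released (horizontal distance between short_pack and short_pocket below 0.006 m and z of short_pack in the frame of short_pocket between -0.004 and 0.004 m and angle between each of short_pack, medium_pack's own z axis and vertical below 0.1 rad and contact force between the fingers and short_pack below 0.1 N and linear speed of each of short_pack, medium_pack below 0.02 m/s and horizontal distance between medium_pack and medium_pocket below 0.006 m and z of medium_pack in the frame of medium_pocket between -0.004 and 0.004 m and contact force between the fingers and medium_pack below 0.1 N), for 0.2 s.
2. the long pack, gripped and upright, is through the guard slot (horizontal distance between long_pack and tester_slot below 0.006 m and angle between the z axis of long_pack and the z axis of tester_slot, either way round below 0.1 rad and angle between long_pack's own z axis and vertical below 0.1 rad and contact force between the fingers and long_pack above 1 N and z of long_pack in the frame of tester_slot below -0.02 m), for 0.1 s.
At the end, for the whole second after the job is handed in: Short and medium pack released in their rows' free pockets (within 6 mm sideways, 4 mm in height, upright to 0.1 rad); long pack gripped at its top end, still, upright to 0.1 rad in the slot (within 6 mm), foot 43.5 mm or more below the plate, contacts sunk over 6 mm (all of step 1 and horizontal distance between long_pack and tester_slot below 0.006 m and angle between the z axis of long_pack and the z axis of tester_slot, either way round below 0.1 rad and angle between long_pack's own z axis and vertical below 0.1 rad and contact force between the fingers and long_pack above 1 N and z of long_pack in the frame of tester_slot below -0.0435 m and value of joint contacts above 0.006 m and z of the grasp point in the frame of long_pack between 0.05 and 0.088 m and linear speed of long_pack below 0.02 m/s); the arm keeps its last pose, push and grip.
It fails at once if a pack already stored in the rack is pulled out or shifted by more than 15 mm (distance of any of stored_short, stored_medium, stored_long from where it was at the start of the episode above 0.015 m).
It fails at once if the long pack is forced against the tester with more than 60 N (contact force between long_pack and tester above 60 N).
It also fails if it takes over 64 s, if anything falls off the work surface, if the arm or the gripper's body presses on something with over 40 N, if the wrist force passes 120 N, or if a joint passes its speed limit or range.

## Robot

A 7-joint arm with a two-finger parallel gripper is mounted at the origin on a cart in front of the work surface, level with it; the furniture and walls round the work are solid. World frame = base frame: x ahead of the robot, y to its left, z up, the work surface at z = 0. Lengths are in m, angles in rad, forces in N, time in s.
With the tool pointing down it reaches from about 0.425 to 0.925 m from the base axis. Payload 6.8 kg.
Tool frame: the origin (TCP) lies on the mounting face of the last link; the fingertips stand 173 mm ahead of it and the grasp point (between the pads) lies 155 mm ahead of it; z points along the fingers, y is the line along which they close (so a half turn about z gives the same grasp; the last joint's range is limited). The gripper opens to 85 mm and grips with 20 to 120 N. Pads are 22 mm wide; open, the fingers measure 114 mm over their backs; the gripper's body (76 mm by 85 mm) begins 54 mm behind the grasp point. The pads swing forward as they close: fully open they stand 13 mm farther back than shut.
Start: joints at [1.018, 0.477, 0.022, 1.555, -0.011, 1.109, -0.083], TCP at [0.29, -0.609, 0.405] pointing down, gripper open.
Joint ranges: [-2.96, 2.96], [-0.34, 2.1], [-1.41, 1.46], [0.24, 2.44], [-1.37, 4.51], [0.17, 1.92], [-2.96, 2.96]. Speed limits (rad/s): [2.39, 2.39, 3.14, 3.14, 3.14, 3.14, 3.14].

## Interface

Orientations are given as a rotation vector (axis times angle).
In Python, from bench import r gives the robot as it stands.
- The arm moves only by the tool arm_command, never from a script. Its argument "plan" is a list of rows, each an object of numbers: "claw": the closure, from 0 (fully open) to 1 (shut); "tx", "ty", "tz": the shift along the tool's x, y, z in m; "ax", "ay", "az": the turn, a rotation vector about the tool's x, y, z in degrees. A call has exactly 10 rows; each row shifts and turns the commanded pose from where the row before left it, along the tool's axes as they then stand; what a row does not reach is not made up. A row lasts 1/12 s, in which the tool goes at most 41.7 mm and 7.16 degrees, less where a joint would pass 70% of its speed; a pose out of reach is approached as far as the arm can. A call is refused whole if a number of a shift passes 0.0417 or a number of a turn 7.16, either way. A call with a gripper value outside its range is refused whole. The fingers move at their own pace and stop on an object; "squeeze" is the grip in N (left out, the last holds). Time passes only in rows, so rows that do not move let the fingers close, or fill a call up. It gives the time, the measured TCP pose, the force, the opening and the grip force at its end, in the units of the state.
- r.get_obs(): the state, without advancing time (a new reading comes with each control period).
- r.grab_frame(name): name is "side" or "top"; returns the picture (420x560x3 uint8, red, green, blue); there is no depth.
- r.camera_model(name): a dict with "fx", "fy", "cx", "cy" (pixels), "position" and "orientation" of the camera in the world. Camera axes: x right, y up, looking along -z (the intrinsics and any distortion apply to the point x, -y, -z); pixel columns grow to the right and rows downward; lengths in m; the calibration is good to about 2 mm. A picture is of the moment at which its call begins. camera_model takes no time and is no camera call.
- r.hand_in(): hands the job in; it is judged then, once.
Trained networks look in the newest picture that a camera, given by its name, has taken for a name from the list of things; names that differ only in an ending like _2 or _b are one class to them, and where a whole thing is asked for, a point or a joint stands for the part that bears it (a point fixed in the world has none). Each returns a list of dicts, best first, with "confidence" (0 to 1); they miss things now and then, are a little off and sometimes report something else, mostly with a low value. They report only what shows in the picture. A call takes as long as a camera call.
- r.boxes_of(target, camera): "location" ([x, y, z] in m, in the coordinates of the camera as it stood for that picture, good to about 4 mm: the middle of the surface that is visible of it).
- r.tip_of(target, camera): "location" ([x, y, z] in m, in the coordinates of the camera as it stood for that picture, good to about 4 mm: a listed point, or the origin of a listed thing).
The state is a dict: "clock": time; "joints": joint angles; "qvel": joint speeds; "tau": joint torques, N m; "tcp_pos": TCP position; "orientation": TCP orientation; "contact_force": force on the tool from outside, world axes, zero at the start; "moment": the same for the moment, N m; "grip_width": finger opening in m; "gripper_force": force on a finger pad.
Only numpy, scipy, OpenCV 4.12 (cv2) and the standard library are available. Lean on these libraries where they do the work, as an engineer would, in place of code of your own. Each camera call takes 0.05 s, during which the arm holds its last target. There are 200 camera calls.

## Working session

There is one attempt and no reset: what is moved stays moved. The work goes in short steps, Python scripts to look and compute and a tool call to move; the robot and the scene stay as the last step left them, time stands still between calls to the robot, and variables do not carry over. Pictures are saved under pics/ and viewed, at most 10 in all, crops included, and the job is handed in when it is done.

Besides the shell and the picture viewer there is one more tool, called after "Emit:" as name(argument=value, ...), one argument or row to a line, values as JSON. arm_command: Moves the arm, as the interface text tells. Its arguments: {"type":"object","properties":{"plan":{"type":"array","items":{"type":"object","properties":{"claw":{"type":"number"},"tx":{"type":"number"},"ty":{"type":"number"},"tz":{"type":"number"},"ax":{"type":"number"},"ay":{"type":"number"},"az":{"type":"number"}}}},"squeeze":{"type":"number"}},"required":["plan"]}

```bash
mkdir -p pics; ls; cat > h.py <<'E'
from bench import r
import numpy as np, cv2
from scipy.spatial.transform import Rotation as R
def cam(n):
    m=r.camera_model(n); o=np.array(m["orientation"],float)
    M=R.from_rotvec(o).as_matrix() if o.size==3 else (o if o.shape==(3,3) else R.from_quat(o).as_matrix())
    return m,M,np.array(m["position"])
def w(n,p):
    m,M,t=cam(n); return M@np.array(p)+t
def px(n,P):
    m,M,t=cam(n); q=M.T@(np.array(P)-t); return m["cx"]+m["fx"]*q[0]/-q[2], m["cy"]+m["fy"]*-q[1]/-q[2]
def ray(n,u,v,z):
    m,M,t=cam(n); d=M@np.array([(u-m["cx"])/m["fx"],-(v-m["cy"])/m["fy"],-1]); return t+d*(z-t[2])/d[2]
E
python3 - <<'E'
from h import *
for n in("side","top"):
    f=r.grab_frame(n); cv2.imwrite(f"pics/{n}0.png",f[:,:,::-1]); print(n,r.camera_model(n))
    for k in("short_pack","medium_pack","long_pack","rack","short_pocket","medium_pocket","tester","tester_slot"):
        print(k,[(np.round(w(n,d["location"]),4).tolist(),round(d["confidence"],2)) for d in r.tip_of(k,n)[:4]])
print(r.get_obs())
E
```

```text
pics
side {'fx': 468.39699907548624, 'fy': 468.39699907548624, 'cx': 280.30367285027006, 'cy': 212.72757963365152, 'position': array([ 0.30221229, -1.01415009,  0.44568616]), 'orientation': array([ 1.21974167, -0.09337513, -0.11692074])}
short_pack [([0.4073, -0.3327, 0.0021], 0.74), ([0.4591, -0.2749, 0.0024], 0.17)]
medium_pack [([0.3687, -0.273, 0.0006], 0.85)]
long_pack [([0.4609, -0.274, 0.0038], 0.66), ([0.4767, -0.1545, 0.0198], 0.44)]
rack [([0.4764, -0.1309, -0.0008], 0.91)]
short_pocket [([0.4238, -0.1545, 0.0358], 0.87), ([0.4745, -0.1538, 0.0176], 0.24)]
medium_pocket []
tester []
tester_slot [([0.4228, -0.1533, 0.0359], 0.51)]
top {'fx': 539.5137256084874, 'fy': 539.5137256084874, 'cx': 286.0796732391722, 'cy': 210.58241742653217, 'position': array([ 0.28150189, -0.01096722,  1.4880995 ]), 'orientation': array([ 0.09831055, -0.08621369, -1.57998035])}
short_pack [([0.4123, -0.3378, 0.0008], 0.42)]
medium_pack [([0.3639, -0.2715, 0.0011], 0.68)]
long_pack [([0.4244, -0.1535, 0.0362], 0.46), ([0.4594, -0.2712, 0.0], 0.42)]
rack [([0.4743, -0.1232, 0.0016], 0.74), ([0.4781,
[... 321 characters left out ...]
clock': 0.9, 'joints': array([ 1.01791405,  0.47697662,  0.02240645,  1.55541612, -0.01147374,
        1.10932229, -0.08308243]), 'qvel': array([-0.00217928,  0.00156357,  0.00147727,  0.00017275, -0.00063701,
       -0.00042376,  0.00036864]), 'tau': array([ 6.18393102e-06, -5.96324015e+01,  1.60611369e+00, -2.81552982e+01,
        1.24756334e-02,  1.56169939e-03, -1.30090541e-06]), 'tcp_pos': array([ 0.29042327, -0.60932855,  0.40471691]), 'orientation': array([ 3.06421384e+00,  6.92918857e-01, -1.57074088e-05]), 'contact_force': array([-0.9511294 , -0.50378656,  0.35846632]), 'moment': array([ 0.03708474,  0.01493201, -0.02522313]), 'gripper_force': 0.0, 'grip_width': 0.08482426900090115}
```

```bash
python3 - <<'E'
import cv2
f=cv2.imread("pics/top0.png"); from h import px
print(px("top",[.41,-.335,.048]),px("top",[.474,-.13,.056]),px("top",[.346,.298,.07]))
cv2.imwrite("pics/a.png",cv2.resize(f[80:240,260:460],None,fx=4,fy=4,interpolation=2)[:600,:800])
g=cv2.imread("pics/side0.png"); cv2.imwrite("pics/b.png",cv2.resize(g,None,fx=1.4,fy=1.4,interpolation=2)[:600,:800])
E
```

```text
(np.float64(411.19484066155127), np.float64(224.4600740780731)) (np.float64(334.23856360744713), np.float64(201.240725906649)) (np.float64(172.76883778447768), np.float64(250.69551567083002))
```

View pics/top0.png

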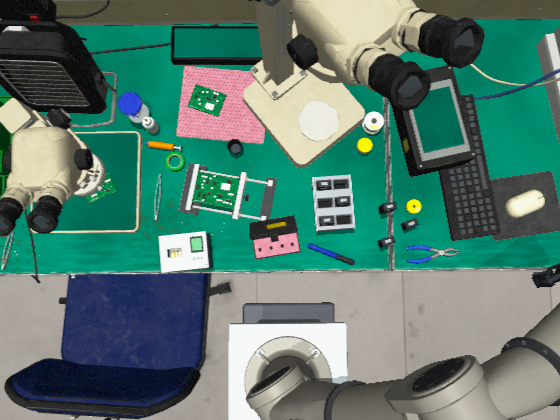

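View pics/b.png

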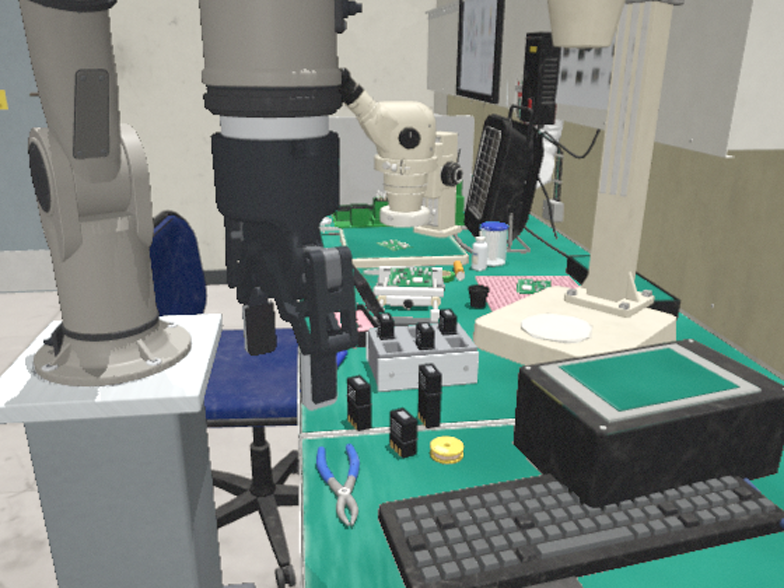

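```bash
python3 - <<'E'
import cv2,numpy as np
f=cv2.imread("pics/top0.png")
a=cv2.resize(f[165:265,300:430],None,fx=6,fy=6,interpolation=2)
cv2.imwrite("pics/a.png",a)
g=cv2.imread("pics/side0.png")
b=cv2.resize(f[225:275,150:220],None,fx=6,fy=6,interpolation=2)
c=cv2.resize(g[215:335,240:350],None,fx=5,fy=5,interpolation=2)
cv2.imwrite("pics/c.png",c)
cv2.imwrite("pics/t.png",b)
E
```

```text
(no output)
```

View pics/a.png

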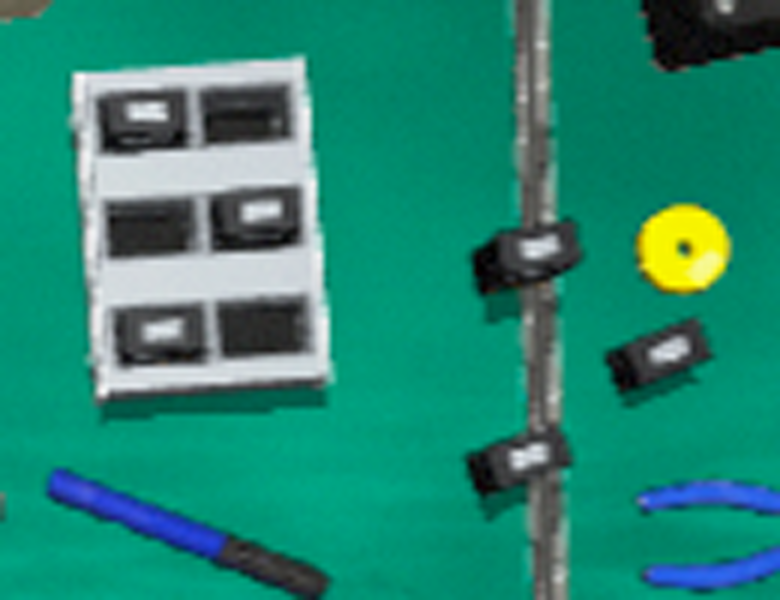

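View pics/c.png

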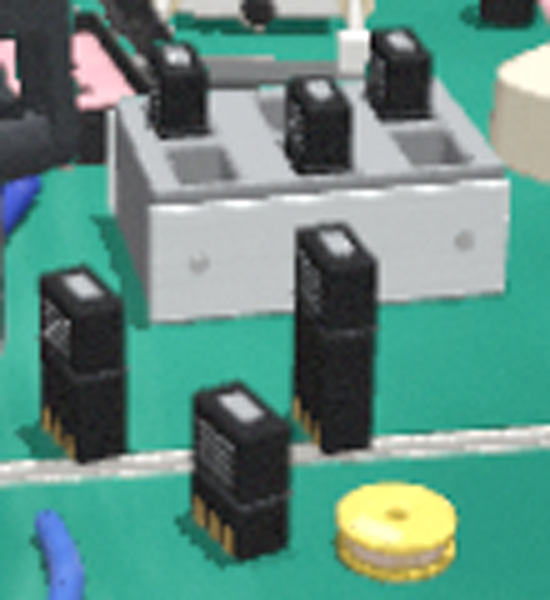

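View pics/t.png

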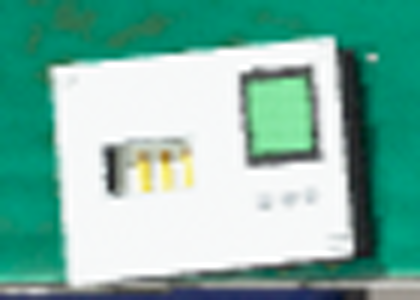

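```bash
cat > fit.py <<'E'
from h import *
from scipy.optimize import minimize, least_squares
P={"short":(.41,-.335,.048),"medium":(.366,-.272,.062),"long":(.460,-.273,.076)}
def hull(n,p,L,K):
    c,s=np.cos(p[2]),np.sin(p[2]); q=[]
    for a in(-.01,.01):
        for b in(-.018,.018):
            for z in(0,L): q.append(px(n,[p[0]+c*a-s*b,p[1]+s*a+c*b,z]))
    return cv2.convexHull(np.float32(q))
def fit(n,x,y,L,f):
    K=8; c=px(n,[x,y,L/2]); u0,v0=int(c[0])-28,int(c[1])-36
    g=cv2.resize(f[v0:v0+72,u0:u0+56],None,fx=K,fy=K,interpolation=cv2.INTER_CUBIC)
    m=(g.max(2)<80).astype(np.uint8)
    nl,lab,st,ce=cv2.connectedComponentsWithStats(m)
    i=min((i for i in range(1,nl) if st[i,4]>1500),key=lambda i:np.hypot(*(ce[i]-[28*K,36*K])))
    m=(lab==i).astype(np.uint8)
    m=cv2.morphologyEx(m,cv2.MORPH_CLOSE,np.ones((25,25)))
    def cost(p):
        d=np.zeros_like(m); h=(hull(n,p,L,K)-[u0,v0]+.5)*K
        cv2.fillPoly(d,[np.int32(np.round(h*16))],1,shift=4)
        return 1-(d&m).sum()/(d|m).sum()
    return min((minimize(lambda q:cost([q[0]/100,q[1]/100,q[2]/5]),[x*100,y*100,a*5],method="Nelder-Mead",options=dict(initial_simplex=np.array([x*100,y*100,a*5])+np.vstack([np.zeros(3),np.eye(3)*.6]))) for a in(.1,.3,.5)),key=lambda o:o.fun)
if __name__=="__main__":
    for n in("side","top"):
        f=cv2.imread(f"pics/{n}0.png")
        for k,(x,y,L) in P.items():
            o=fit(n,x,y,L,f); print(n,k,np.round([o.x[0]/100,o.x[1]/100,o.x[2]/5],4),round(o.fun,3))
    def rect(n,pts,hx,hy,z,x0):
        loc=np.array([[hx,hy],[hx,-hy],[-hx,hy],[-hx,-hy]])
        def res(p):
            c,s=np.cos(p[2]),np.sin(p[2])
            return np.concatenate([np.array(px(n,[p[0]+c*a-s*b,p[1]+s*a+c*b,z]))-q for (a,b),q in zip(loc,pts)])
        return (lambda o:(np.round(o.x,4),np.round(o.fun,1)))(least_squares(res,x0))
    A=np.array([[73,72],[303,60],[98,388],[328,378]])/6+[300,165]-.4
    B=np.array([[50,67],[335,38],[73,283],[357,257]])/6+[150,225]-.4
    print(rect("top",A,.074,.052,.056,[.474,-.13,0])); print(rect("top",B,.048,.062,.07,[.34,.27,0]))
    print("slot",ray("top",149/6+150-.4,168/6+225-.4,.066))
E
python3 fit.py
```

```text
side short [ 0.4142 -0.334   0.2282] 0.159Traceback (most recent call last):
  File "fit.py", line 27, in <module>
    o=fit(n,x,y,L,f); print(n,k,np.round([o.x[0]/100,o.x[1]/100,o.x[2]/5],4),round(o.fun,3))
  File "fit.py", line 22, in fit
    return min((minimize(lambda q:cost([q[0]/100,q[1]/100,q[2]/5]),[x*100,y*100,a*5],method="Nelder-Mead",options=dict(initial_simplex=np.array([x*100,y*100,a*5])+np.vstack([np.zeros(3),np.eye(3)*.6]))) for a in(.1,.3,.5)),key=lambda o:o.fun)
  File "fit.py", line 22, in <genexpr>
    return min((minimize(lambda q:cost([q[0]/100,q[1]/100,q[2]/5]),[x*100,y*100,a*5],method="Nelder-Mead",options=dict(initial_simplex=np.array([x*100,y*100,a*5])+np.vstack([np.zeros(3),np.eye(3)*.6]))) for a in(.1,.3,.5)),key=lambda o:o.fun)
                ~~~~~~~~^^^^^^^^^^^^^^^^^^^^^^^^^^^^^^^^^^^^^^^^^^^^^^^^^^^^^^^^^^^^^^^^^^^^^^^^^^^^^^^^^^^^^^^^^^^^^^^^^^^^^^^^^^^^^^^^^^^^^^^^^^^^^^^^^^^^^^^^^^^^^^^^^^^^^^^^^^^^^^^^^^^^^^^^^^^^^^^^^^
    res = _minimize_neldermead(fun, x0, args, callback, bounds=bounds,
                               **options)
    fxr = func(xr)
[... 290 characters left out ...]
6]))) for a in(.1,.3,.5)),key=lambda o:o.fun)
                                  ~~~~^^^^^^^^^^^^^^^^^^^^^^^^^^^^
  File "fit.py", line 19, in cost
    d=np.zeros_like(m); h=(hull(n,p,L,K)-[u0,v0]+.5)*K
                           ~~~~^^^^^^^^^
  File "fit.py", line 8, in hull
    for z in(0,L): q.append(px(n,[p[0]+c*a-s*b,p[1]+s*a+c*b,z]))
                            ~~^^^^^^^^^^^^^^^^^^^^^^^^^^^^^^^^^
  File "h.py", line 11, in px
    m,M,t=cam(n); q=M.T@(np.array(P)-t); return m["cx"]+m["fx"]*q[0]/-q[2], m["cy"]+m["fy"]*-q[1]/-q[2]
          ~~~^^^
  File "h.py", line 5, in cam
    m=r.camera_model(n); o=np.array(m["orientation"],float)
ValueError: time passes only in moves, steps and waits
```

```bash
sed -i 's/^def cam(n):/import functools\n@functools.cache\ndef cam(n):/' h.py
sed -i 's/^    m=cv2.morphologyEx.*/    m=cv2.morphologyEx(m,cv2.MORPH_OPEN,np.ones((9,9))); H=cv2.convexHull(cv2.findNonZero(m)); m=m*0; cv2.fillConvexPoly(m,H,1)/; s/max(2)<80/max(2)<TH/; s/^P=/TH=85\nP=/' fit.py
python3 fit.py 2>&1 | tail -12
```

```text
side short [ 0.4145 -0.334   0.2743] 0.076
side medium [ 0.367  -0.266   0.2312] 0.104
side long [ 0.4582 -0.2716  0.0765] 0.09
top short [ 0.4128 -0.334   0.283 ] 0.167
top medium [ 0.3633 -0.2685  0.0894] 0.219
top long [ 0.4508 -0.2758  1.5577] 0.37
(array([ 0.4724, -0.1267,  0.0501]), array([ 0. , -0.8,  0.2, -1.1, -0.5,  1.3,  0.2,  0.6]))
(array([0.3438, 0.2696, 0.0963]), array([ 0.7,  0. , -0. , -0.2, -0.2,  0.5, -0.4, -0.3]))
slot [0.34112394 0.29440888 0.066     ]
```

Emit:
arm_command(
  plan=[
    {"az":-7,"tx":0.027,"tz":0.005},
    {"az":-7,"tx":0.027,"tz":0.005},
    {"az":-7,"tx":0.027,"tz":0.005},
    {"az":-7,"tx":0.027,"tz":0.005},
    {"az":-7,"tx":0.027,"tz":0.005},
    {"az":-7,"tx":0.027,"tz":0.005},
    {"az":-7,"tx":0.027,"tz":0.005},
    {"az":-7,"tx":0.027,"tz":0.005},
    {"az":-7,"tx":0.027,"tz":0.005},
    {"az":-7,"tx":0.027,"tz":0.005},
  ],
  squeeze=40,
)

```text
invalid input at $.plan[0]: expected keys claw, tx, ty, tz, ax, ay, az
```

```bash
cat > go.py <<'E'
# remaining move to grasp-point target x y z and yaw of closing axis (deg)
from h import *; import sys
def go(x,y,z,yaw):
    o=r.get_obs(); M=R.from_rotvec(o["orientation"]).as_matrix()
    g=o["tcp_pos"]+M[:,2]*.155
    d=M.T@(np.array([x,y,z])-g); a=np.degrees(np.arctan2(M[1,1],M[0,1]))
    da=(a-yaw+90)%180-90
    t=np.radians(da) # target-frame tool axes
    c,s=np.cos(t),np.sin(t)
    print("t",round(float(o["clock"]),2),"grasp",g.round(4),"ang",round(a,2),"tilt",(M[:2,2]).round(4),"d_tool",d.round(4),"az",round(da,2),"after-turn xy",round(c*d[0]+s*d[1],4),round(-s*d[0]+c*d[1],4),"F",np.round(o["contact_force"],1),"w",round(o["grip_width"],4),"gf",round(o["gripper_force"],1))
if __name__=="__main__": go(*map(float,sys.argv[1:5]))
E
python3 go.py .413 -.334 .04 15.5
```

```text
t 0.9 grasp [ 0.2904 -0.6093  0.2497] ang -64.52 tilt [-0. -0.] d_tool [ 0.2291 -0.1958  0.2097] az -80.02 after-turn xy 0.2326 0.1917 F [-1.  -0.5  0.4] w 0.0848 gf 0.0
```

Emit:
arm_command(
  plan=[
    {"claw":0,"tx":0.027,"ty":0,"tz":0.005,"ax":0,"ay":0,"az":-7},
    {"claw":0,"tx":0.027,"ty":0,"tz":0.005,"ax":0,"ay":0,"az":-7},
    {"claw":0,"tx":0.027,"ty":0,"tz":0.005,"ax":0,"ay":0,"az":-7},
    {"claw":0,"tx":0.027,"ty":0,"tz":0.005,"ax":0,"ay":0,"az":-7},
    {"claw":0,"tx":0.027,"ty":0,"tz":0.005,"ax":0,"ay":0,"az":-7},
    {"claw":0,"tx":0.027,"ty":0,"tz":0.005,"ax":0,"ay":0,"az":-7},
    {"claw":0,"tx":0.027,"ty":0,"tz":0.005,"ax":0,"ay":0,"az":-7},
    {"claw":0,"tx":0.027,"ty":0,"tz":0.005,"ax":0,"ay":0,"az":-7},
    {"claw":0,"tx":0.027,"ty":0,"tz":0.005,"ax":0,"ay":0,"az":-7},
    {"claw":0,"tx":0.027,"ty":0,"tz":0.005,"ax":0,"ay":0,"az":-7},
  ],
  squeeze=40,
)

```text
clock: 1.73
tcp_pos: [0.4295, -0.3951, 0.3546]
orientation: [2.104, 2.332, 0.001]
contact_force: [0.2, -0.4, 0.0]
grip_width: 0.0856
gripper_force: 0.0
```

```bash
python3 go.py .413 -.334 .04 15.5
```

```text
t 1.73 grasp [ 0.4296 -0.3952  0.1996] ang 5.88 tilt [ 0.0009 -0.0002] d_tool [ 0.0626 -0.0104  0.1596] az -9.62 after-turn xy 0.0635 0.0002 F [ 0.2 -0.4  0. ] w 0.0856 gf 0.0
```

Emit:
arm_command(
  plan=[
    {"claw":0,"tx":0,"ty":0,"tz":0.015,"ax":0,"ay":0,"az":-4.8},
    {"claw":0,"tx":0,"ty":0,"tz":0.015,"ax":0,"ay":0,"az":-4.8},
    {"claw":0,"tx":0.021,"ty":0,"tz":0.015,"ax":0,"ay":0,"az":0},
    {"claw":0,"tx":0.021,"ty":0,"tz":0.015,"ax":0,"ay":0,"az":0},
    {"claw":0,"tx":0.021,"ty":0,"tz":0.01,"ax":0,"ay":0,"az":0},
    {"claw":0,"tx":0,"ty":0,"tz":0.01,"ax":0,"ay":0,"az":0},
    {"claw":0,"tx":0,"ty":0,"tz":0.01,"ax":0,"ay":0,"az":0},
    {"claw":0,"tx":0,"ty":0,"tz":0.01,"ax":0,"ay":0,"az":0},
    {"claw":0,"tx":0,"ty":0,"tz":0,"ax":0,"ay":0,"az":0},
    {"claw":0,"tx":0,"ty":0,"tz":0,"ax":0,"ay":0,"az":0},
  ],
)

```text
clock: 2.57
tcp_pos: [0.4123, -0.3366, 0.2543]
orientation: [-1.912, -2.492, 0.0]
contact_force: [-0.3, -0.1, -0.5]
grip_width: 0.0853
gripper_force: 0.0
```

```bash
python3 go.py .413 -.334 .04 15.5; python3 - <<'E'
from fit import *
for n in("side","top"):
    f=r.grab_frame(n)[:,:,::-1]; cv2.imwrite(f"pics/{n}1.png",f)
A=np.array([[430,78],[115,100],[507,180],[150,200]])/5+[240,215]-.4
loc=np.array([[1,1],[-1,1],[1,-1],[-1,-1]])*[.074,.052]
def res(p):
    c,s=np.cos(p[2]),np.sin(p[2])
    return np.concatenate([np.array(px("side",[p[0]+c*a-s*b,p[1]+s*a+c*b,.056]))-q for (a,b),q in zip(loc,A)])
o=least_squares(res,[.474,-.13,0]); print(o.x,o.fun.round(1))
E
```

```text
t 2.57 grasp [ 0.4122 -0.3366  0.0993] ang 15.02 tilt [-0.0005  0.0002] d_tool [0.0023 0.0014 0.0593] az -0.48 after-turn xy 0.0022 0.0015 F [-0.3 -0.1 -0.5] w 0.0853 gf 0.0
[ 0.47139038 -0.13251379  0.05194771] [ 1.5  0.1 -1.6  0.1  0.7 -1.1 -0.5  0.3]
```

Emit:
arm_command(
  plan=[
    {"claw":0,"tx":0.002,"ty":0.001,"tz":0.015,"ax":0,"ay":0,"az":0},
    {"claw":0,"tx":0,"ty":0,"tz":0.015,"ax":0,"ay":0,"az":0},
    {"claw":0,"tx":0,"ty":0,"tz":0.015,"ax":0,"ay":0,"az":0},
    {"claw":0,"tx":0,"ty":0,"tz":0.0145,"ax":0,"ay":0,"az":0},
    {"claw":0.5,"tx":0,"ty":0,"tz":0,"ax":0,"ay":0,"az":0},
    {"claw":1,"tx":0,"ty":0,"tz":0,"ax":0,"ay":0,"az":0},
    {"claw":1,"tx":0,"ty":0,"tz":0,"ax":0,"ay":0,"az":0},
    {"claw":1,"tx":0,"ty":0,"tz":0,"ax":0,"ay":0,"az":0},
    {"claw":1,"tx":0,"ty":0,"tz":0,"ax":0,"ay":0,"az":0},
    {"claw":1,"tx":0,"ty":0,"tz":0,"ax":0,"ay":0,"az":0},
  ],
  squeeze=40,
)

```text
clock: 3.5
tcp_pos: [0.4131, -0.3339, 0.1962]
orientation: [1.91, 2.492, 0.0]
contact_force: [-0.3, -0.2, 3.2]
grip_width: 0.0189
gripper_force: 39.4
```

```bash
python3 go.py .426 -.1545 .14 2.9
```

```text
t 3.5 grasp [ 0.4134 -0.3341  0.0412] ang 15.07 tilt [ 0.0015 -0.0012] d_tool [ 0.17   0.059 -0.099] az 12.17 after-turn xy 0.1786 0.0218 F [-0.3 -0.2  3.2] w 0.0189 gf 39.4
```

Emit:
arm_command(
  plan=[
    {"claw":1,"tx":0,"ty":0,"tz":-0.02,"ax":0,"ay":0,"az":0},
    {"claw":1,"tx":0,"ty":0,"tz":-0.03,"ax":0,"ay":0,"az":0},
    {"claw":1,"tx":0,"ty":0,"tz":-0.03,"ax":0,"ay":0,"az":6.1},
    {"claw":1,"tx":0,"ty":0,"tz":-0.02,"ax":0,"ay":0,"az":6.1},
    {"claw":1,"tx":0.035,"ty":0.004,"tz":0,"ax":0,"ay":0,"az":0},
    {"claw":1,"tx":0.035,"ty":0.004,"tz":0,"ax":0,"ay":0,"az":0},
    {"claw":1,"tx":0.035,"ty":0.004,"tz":0,"ax":0,"ay":0,"az":0},
    {"claw":1,"tx":0.035,"ty":0.004,"tz":0,"ax":0,"ay":0,"az":0},
    {"claw":1,"tx":0.0386,"ty":0.0058,"tz":0,"ax":0,"ay":0,"az":0},
    {"claw":1,"tx":0,"ty":0,"tz":0,"ax":0,"ay":0,"az":0},
  ],
)

```text
clock: 4.33
tcp_pos: [0.4262, -0.1471, 0.2958]
orientation: [-2.153, -2.286, -0.004]
contact_force: [0.1, 0.5, -0.5]
grip_width: 0.0193
gripper_force: 39.3
```

```bash
python3 go.py .426 -.1545 .14 2.9; python3 - <<'E'
from h import *
for n in("side","top"):
    f=r.grab_frame(n)[:,:,::-1]; cv2.imwrite(f"pics/{n}2.png",f)
    for k in("short_pack","short_pocket"):
        print(n,k,[(np.round(w(n,d["location"]),4).tolist(),round(d["confidence"],2)) for d in r.tip_of(k,n)[:3]])
f=cv2.imread("pics/side2.png"); cv2.imwrite("pics/d.png",cv2.resize(f[190:310,240:360],None,fx=5,fy=5,interpolation=2))
E
```

```text
t 4.33 grasp [ 0.4263 -0.1467  0.1408] ang 3.44 tilt [0.0012 0.0024] d_tool [-0.0077 -0.0008  0.0008] az 0.54 after-turn xy -0.0078 -0.0007 F [ 0.1  0.5 -0.5] w 0.0193 gf 39.3
side short_pack []
side short_pocket [([0.4241, -0.154, 0.0355], 0.71)]
top short_pack []
top short_pocket [([0.426, -0.1552, 0.0407], 0.7)]
```

View pics/d.png

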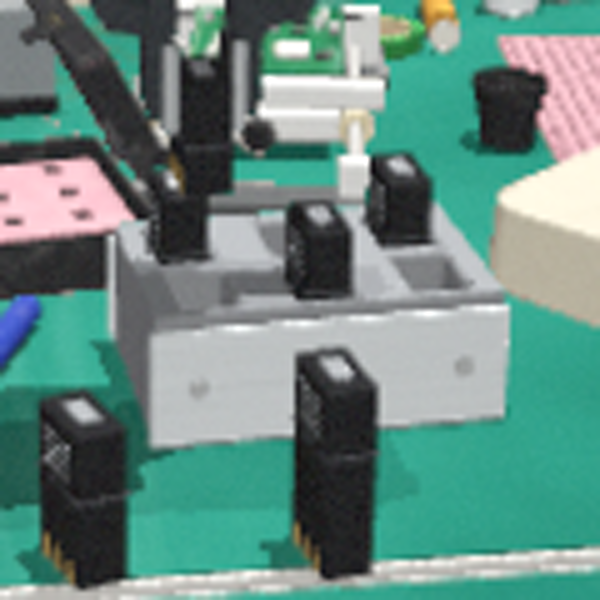

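```bash
python3 go.py .426 -.1545 .14 2.9; python3 - <<'E'
from h import *
u,v=208/5+240-.4,191/5+190-.4
for z in(.098,.1008): print(z,ray("side",u,v,z), "-> centre y +.018")
# short pocket opening corners in c crop (side0): approx
for p in([165,150],[232,147],[240,183],[178,183]): print(ray("side",p[0]/5+240-.4,p[1]/5+215-.4,.056))
E
```

```text
t 4.63 grasp [ 0.4253 -0.1555  0.1403] ang 2.75 tilt [ 0.     -0.0004] d_tool [0.001  0.0007 0.0003] az -0.15 after-turn xy 0.001 0.0007 F [-0.1 -1.2 -0.4] w 0.0194 gf 39.3
0.098 [ 0.42852978 -0.15402492  0.098     ] -> centre y +.018
0.1008 [ 0.42751252 -0.16095172  0.1008    ] -> centre y +.018
[ 0.41312284 -0.13989691  0.056     ]
[ 0.44089743 -0.14018375  0.056     ]
[ 0.43870281 -0.17560256  0.056     ]
[ 0.41422505 -0.17262539  0.056     ]
```

Emit:
arm_command(
  plan=[
    {"claw":1,"tx":0,"ty":0.0005,"tz":0.01,"ax":0,"ay":0,"az":0},
    {"claw":1,"tx":0,"ty":0,"tz":0.01,"ax":0,"ay":0,"az":0},
    {"claw":1,"tx":0,"ty":0,"tz":0.01,"ax":0,"ay":0,"az":0},
    {"claw":1,"tx":0,"ty":0,"tz":0.006,"ax":0,"ay":0,"az":0},
    {"claw":1,"tx":0,"ty":0,"tz":0,"ax":0,"ay":0,"az":0},
    {"claw":1,"tx":0,"ty":0,"tz":0,"ax":0,"ay":0,"az":0},
    {"claw":1,"tx":0,"ty":0,"tz":0,"ax":0,"ay":0,"az":0},
    {"claw":1,"tx":0,"ty":0,"tz":0,"ax":0,"ay":0,"az":0},
    {"claw":1,"tx":0,"ty":0,"tz":0,"ax":0,"ay":0,"az":0},
    {"claw":1,"tx":0,"ty":0,"tz":0,"ax":0,"ay":0,"az":0},
  ],
)

```text
clock: 5.47
tcp_pos: [0.4262, -0.1541, 0.2595]
orientation: [2.164, 2.276, 0.0]
contact_force: [-0.6, -0.1, -0.7]
grip_width: 0.0196
gripper_force: 39.3
```

```bash
python3 go.py .426 -.1555 .104 2.9; python3 - <<'E'
from h import *
f=r.grab_frame("side")[:,:,::-1]; cv2.imwrite("pics/side3.png",f)
cv2.imwrite("pics/e.png",cv2.resize(f[190:270,255:345],None,fx=7,fy=7,interpolation=2))
E
```

```text
t 5.47 grasp [ 0.4263 -0.1542  0.1045] ang 2.89 tilt [ 0.0008 -0.0003] d_tool [-0.0013 -0.0004  0.0005] az -0.01 after-turn xy -0.0013 -0.0004 F [-0.6 -0.1 -0.7] w 0.0196 gf 39.3
```

View pics/e.png

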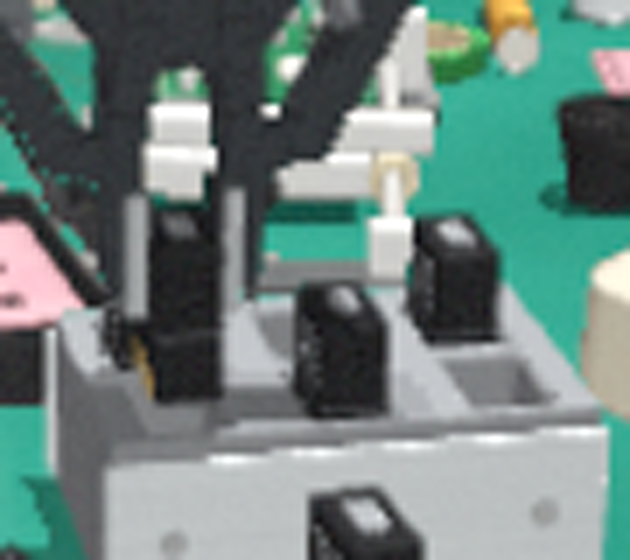

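```bash
python3 - <<'E'
from h import *
for u in(155,186.5,218): print("foot",ray("side",u/7+255-.4,399/7+190-.4,.1045-.0412))
for p in([144,431],[231,431]): print("pocket",ray("side",p[0]/7+255-.4,p[1]/7+190-.4,.056))
E
python3 go.py .426 -.1555 .104 2.9
```

```text
foot [ 0.41802215 -0.16702929  0.0633    ]
foot [ 0.42693408 -0.16810865  0.0633    ]
foot [ 0.43584969 -0.16918847  0.0633    ]
pocket [ 0.41418626 -0.172484    0.056     ]
pocket [ 0.43872376 -0.17546836  0.056     ]
t 5.52 grasp [ 0.4262 -0.1542  0.1045] ang 2.88 tilt [ 0.0006 -0.0003] d_tool [-0.0013 -0.0003  0.0005] az -0.02 after-turn xy -0.0013 -0.0003 F [-0.3 -0.1 -1.1] w 0.0194 gf 39.3
```

Emit:
arm_command(
  plan=[
    {"claw":1,"tx":-0.003,"ty":0,"tz":0,"ax":0,"ay":0,"az":0},
    {"claw":1,"tx":0,"ty":0,"tz":0,"ax":0,"ay":0,"az":0},
    {"claw":1,"tx":0,"ty":0,"tz":0.003,"ax":0,"ay":0,"az":0},
    {"claw":1,"tx":0,"ty":0,"tz":0.003,"ax":0,"ay":0,"az":0},
    {"claw":1,"tx":0,"ty":0,"tz":0.003,"ax":0,"ay":0,"az":0},
    {"claw":1,"tx":0,"ty":0,"tz":0.002,"ax":0,"ay":0,"az":0},
    {"claw":1,"tx":0,"ty":0,"tz":0.001,"ax":0,"ay":0,"az":0},
    {"claw":1,"tx":0,"ty":0,"tz":0,"ax":0,"ay":0,"az":0},
    {"claw":1,"tx":0,"ty":0,"tz":0,"ax":0,"ay":0,"az":0},
    {"claw":1,"tx":0,"ty":0,"tz":0,"ax":0,"ay":0,"az":0},
  ],
)

```text
clock: 6.35
tcp_pos: [0.4266, -0.1554, 0.2491]
orientation: [-2.163, -2.278, -0.0]
contact_force: [-9.6, 8.0, 31.8]
grip_width: 0.0193
gripper_force: 46.1
```

```bash
python3 go.py .426 -.1575 .0772 2.9;  python3 -c "
from h import *;print(r.get_obs()['moment'])"
```

```text
t 6.35 grasp [ 0.4266 -0.1554  0.0941] ang 2.96 tilt [-0.      0.0003] d_tool [-0.0021 -0.0007  0.0169] az 0.06 after-turn xy -0.0021 -0.0007 F [-9.6  8.  31.8] w 0.0193 gf 46.1
[ 1.46410313  2.04674117 -0.13282046]
```

Emit:
arm_command(
  plan=[
    {"claw":1,"tx":0,"ty":0,"tz":-0.004,"ax":0,"ay":0,"az":0},
    {"claw":1,"tx":-0.001,"ty":-0.0015,"tz":0,"ax":0,"ay":0,"az":0},
    {"claw":1,"tx":0,"ty":0,"tz":0,"ax":0,"ay":0,"az":0},
    {"claw":1,"tx":0,"ty":0,"tz":0.002,"ax":0,"ay":0,"az":0},
    {"claw":1,"tx":0,"ty":0,"tz":0.002,"ax":0,"ay":0,"az":0},
    {"claw":1,"tx":0,"ty":0,"tz":0.002,"ax":0,"ay":0,"az":0},
    {"claw":1,"tx":0,"ty":0,"tz":0.001,"ax":0,"ay":0,"az":0},
    {"claw":1,"tx":0,"ty":0,"tz":0,"ax":0,"ay":0,"az":0},
    {"claw":1,"tx":0,"ty":0,"tz":0,"ax":0,"ay":0,"az":0},
    {"claw":1,"tx":0,"ty":0,"tz":0,"ax":0,"ay":0,"az":0},
  ],
)

```text
clock: 7.18
tcp_pos: [0.425, -0.1565, 0.2461]
orientation: [-2.163, -2.277, 0.0]
contact_force: [-9.6, 10.4, 39.7]
grip_width: 0.0192
gripper_force: 50.0
```

```bash
sed -i 's/,"w",/,"M",np.round(o["moment"],2),"w",/' go.py; python3 go.py .426 -.1575 .0772 2.9
```

```text
t 7.18 grasp [ 0.4249 -0.1565  0.0911] ang 2.94 tilt [-0.0007  0.0004] d_tool [-0.0011  0.0011  0.0139] az 0.04 after-turn xy -0.0011 0.0011 F [-9.6 10.4 39.7] M [ 1.67  2.5  -0.2 ] w 0.0192 gf 50.0
```

Emit:
arm_command(
  plan=[
    {"claw":1,"tx":0,"ty":0,"tz":-0.005,"ax":0,"ay":0,"az":0},
    {"claw":1,"tx":0,"ty":0,"tz":-0.005,"ax":0,"ay":0,"az":0},
    {"claw":1,"tx":0,"ty":0,"tz":-0.004,"ax":0,"ay":0,"az":0},
    {"claw":1,"tx":0,"ty":0,"tz":0,"ax":0,"ay":0,"az":0},
    {"claw":1,"tx":0,"ty":0,"tz":0,"ax":0,"ay":0,"az":0},
    {"claw":1,"tx":0,"ty":0,"tz":0,"ax":0,"ay":0,"az":0},
    {"claw":1,"tx":0,"ty":0,"tz":0,"ax":0,"ay":0,"az":0},
    {"claw":1,"tx":0,"ty":0,"tz":0,"ax":0,"ay":0,"az":0},
    {"claw":1,"tx":0,"ty":0,"tz":0,"ax":0,"ay":0,"az":0},
    {"claw":1,"tx":0,"ty":0,"tz":0,"ax":0,"ay":0,"az":0},
  ],
)

```text
clock: 8.02
tcp_pos: [0.4247, -0.1582, 0.258]
orientation: [-2.165, -2.277, 0.0]
contact_force: [-0.1, 0.2, -1.4]
grip_width: 0.0193
gripper_force: 44.3
```

```bash
python3 go.py .426 -.1575 .0772 2.9; python3 - <<'E'
from h import *
f=r.grab_frame("side")[:,:,::-1]; cv2.imwrite("pics/side4.png",f)
for k in("short_pack","short_pocket"): print(k,[(np.round(w("side",d["location"]),4).tolist(),round(d["confidence"],2)) for d in r.tip_of(k,"side")[:3]])
a=cv2.resize(f[215:260,262:302],None,fx=10,fy=10,interpolation=2)
b=cv2.resize(cv2.imread("pics/side0.png")[215:260,262:302],None,fx=10,fy=10,interpolation=2)
cv2.imwrite("pics/f.png",np.hstack([a,b])[:600])
E
```

```text
t 8.02 grasp [ 0.4246 -0.1581  0.103 ] ang 2.89 tilt [-0.0002  0.0001] d_tool [0.0006 0.0014 0.0258] az -0.01 after-turn xy 0.0006 0.0014 F [-0.1  0.2 -1.4] M [ 0.07 -0.03 -0.03] w 0.0193 gf 44.3
short_pack [([0.4246, -0.1632, 0.0653], 0.53)]
short_pocket [([0.4245, -0.1551, 0.0398], 0.94)]
```

View pics/f.png

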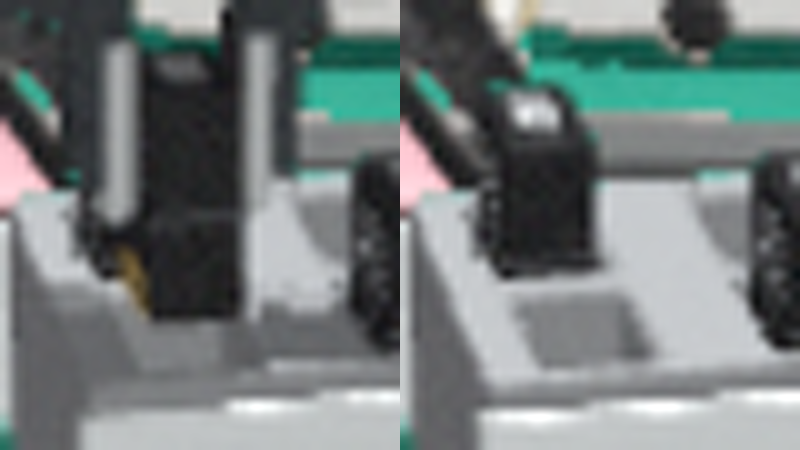

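Emit:
arm_command(
  plan=[
    {"claw":1,"tx":0.0045,"ty":0.0007,"tz":0,"ax":0,"ay":0,"az":0},
    {"claw":1,"tx":0,"ty":0,"tz":0.003,"ax":0,"ay":0,"az":0},
    {"claw":1,"tx":0,"ty":0,"tz":0.003,"ax":0,"ay":0,"az":0},
    {"claw":1,"tx":0,"ty":0,"tz":0.002,"ax":0,"ay":0,"az":0},
    {"claw":1,"tx":0,"ty":0,"tz":0.002,"ax":0,"ay":0,"az":0},
    {"claw":1,"tx":0,"ty":0,"tz":0.002,"ax":0,"ay":0,"az":0},
    {"claw":1,"tx":0,"ty":0,"tz":0,"ax":0,"ay":0,"az":0},
    {"claw":1,"tx":0,"ty":0,"tz":0,"ax":0,"ay":0,"az":0},
    {"claw":1,"tx":0,"ty":0,"tz":0,"ax":0,"ay":0,"az":0},
    {"claw":1,"tx":0,"ty":0,"tz":0,"ax":0,"ay":0,"az":0},
  ],
)

```text
clock: 9.0
tcp_pos: [0.4251, -0.1536, 0.2463]
orientation: [-2.165, -2.277, 0.0]
contact_force: [-1.4, 0.9, 5.0]
grip_width: 0.0192
gripper_force: 45.0
```

```bash
python3 go.py .4255 -.1535 .0772 2.9
```

```text
t 9.0 grasp [ 0.4251 -0.1537  0.0913] ang 2.88 tilt [-0.0001 -0.0001] d_tool [0.0001 0.0004 0.0141] az -0.02 after-turn xy 0.0001 0.0004 F [-1.4  0.9  5. ] M [ 0.08  0.47 -0.06] w 0.0192 gf 45.0
```

Emit:
arm_command(
  plan=[
    {"claw":1,"tx":0,"ty":0,"tz":0.001,"ax":0,"ay":0,"az":0},
    {"claw":1,"tx":0,"ty":0,"tz":0.001,"ax":0,"ay":0,"az":0},
    {"claw":1,"tx":0,"ty":0,"tz":0.001,"ax":0,"ay":0,"az":0},
    {"claw":1,"tx":0,"ty":0,"tz":0.001,"ax":0,"ay":0,"az":0},
    {"claw":1,"tx":0,"ty":0,"tz":0.001,"ax":0,"ay":0,"az":0},
    {"claw":1,"tx":0,"ty":0,"tz":0,"ax":0,"ay":0,"az":0},
    {"claw":1,"tx":0,"ty":0,"tz":0,"ax":0,"ay":0,"az":0},
    {"claw":1,"tx":0,"ty":0,"tz":0,"ax":0,"ay":0,"az":0},
    {"claw":1,"tx":0,"ty":0,"tz":0,"ax":0,"ay":0,"az":0},
    {"claw":1,"tx":0,"ty":0,"tz":0,"ax":0,"ay":0,"az":0},
  ],
)

```text
clock: 9.83
tcp_pos: [0.4253, -0.1519, 0.243]
orientation: [-2.163, -2.277, 0.0]
contact_force: [-9.8, 9.7, 33.2]
grip_width: 0.0192
gripper_force: 51.7
```

```bash
python3 go.py .4255 -.1535 .0772 2.9
```

```text
t 9.83 grasp [ 0.4252 -0.1518  0.088 ] ang 2.95 tilt [-0.0007  0.0006] d_tool [-0.0017  0.0002  0.0108] az 0.05 after-turn xy -0.0017 0.0002 F [-9.8  9.7 33.2] M [ 1.6   2.35 -0.21] w 0.0192 gf 51.7
```

Emit:
arm_command(
  plan=[
    {"claw":1,"tx":0,"ty":0,"tz":-0.003,"ax":0,"ay":0,"az":0},
    {"claw":1,"tx":0,"ty":0,"tz":-0.002,"ax":0,"ay":0,"az":0},
    {"claw":1,"tx":0.005,"ty":0.0007,"tz":0,"ax":0,"ay":0,"az":0},
    {"claw":1,"tx":0,"ty":0,"tz":0,"ax":0,"ay":0,"az":0},
    {"claw":1,"tx":0,"ty":0,"tz":0.002,"ax":0,"ay":0,"az":0},
    {"claw":1,"tx":0,"ty":0,"tz":0.002,"ax":0,"ay":0,"az":0},
    {"claw":1,"tx":0,"ty":0,"tz":0.001,"ax":0,"ay":0,"az":0},
    {"claw":1,"tx":0,"ty":0,"tz":0,"ax":0,"ay":0,"az":0},
    {"claw":1,"tx":0,"ty":0,"tz":0,"ax":0,"ay":0,"az":0},
    {"claw":1,"tx":0,"ty":0,"tz":0,"ax":0,"ay":0,"az":0},
  ],
)

```text
clock: 10.67
tcp_pos: [0.4256, -0.1487, 0.2411]
orientation: [-2.165, -2.276, 0.0]
contact_force: [0.3, -0.3, -0.4]
grip_width: 0.0197
gripper_force: 46.6
```

```bash
python3 go.py .4255 -.1535 .0772 2.9
```

```text
t 10.67 grasp [ 0.4256 -0.1487  0.0861] ang 2.88 tilt [-0.0002  0.    ] d_tool [-0.0048 -0.0003  0.0089] az -0.02 after-turn xy -0.0048 -0.0003 F [ 0.3 -0.3 -0.4] M [-0.02  0.01  0.04] w 0.0197 gf 46.6
```

Emit:
arm_command(
  plan=[
    {"claw":1,"tx":0,"ty":0,"tz":0.001,"ax":0,"ay":0,"az":0},
    {"claw":1,"tx":0,"ty":0,"tz":0.001,"ax":0,"ay":0,"az":0},
    {"claw":1,"tx":0,"ty":0,"tz":0.001,"ax":0,"ay":0,"az":0},
    {"claw":1,"tx":0,"ty":0,"tz":0.001,"ax":0,"ay":0,"az":0},
    {"claw":1,"tx":0,"ty":0,"tz":0.001,"ax":0,"ay":0,"az":0},
    {"claw":1,"tx":0,"ty":0,"tz":0,"ax":0,"ay":0,"az":0},
    {"claw":1,"tx":0,"ty":0,"tz":0,"ax":0,"ay":0,"az":0},
    {"claw":1,"tx":0,"ty":0,"tz":0,"ax":0,"ay":0,"az":0},
    {"claw":1,"tx":0,"ty":0,"tz":0,"ax":0,"ay":0,"az":0},
    {"claw":1,"tx":0,"ty":0,"tz":0,"ax":0,"ay":0,"az":0},
  ],
)

```text
clock: 11.5
tcp_pos: [0.4257, -0.1486, 0.2363]
orientation: [2.165, 2.277, 0.0]
contact_force: [0.3, -0.9, 0.1]
grip_width: 0.0191
gripper_force: 46.6
```

```bash
python3 go.py .4255 -.1535 .0772 2.9
```

```text
t 11.5 grasp [ 0.4257 -0.1486  0.0813] ang 2.89 tilt [ 0.0001 -0.0001] d_tool [-0.0049 -0.0004  0.0041] az -0.01 after-turn xy -0.0049 -0.0004 F [ 0.3 -0.9  0.1] M [ 0.02 -0.04  0.01] w 0.0191 gf 46.6
```

Emit:
arm_command(
  plan=[
    {"claw":1,"tx":0,"ty":0,"tz":0.001,"ax":0,"ay":0,"az":0},
    {"claw":1,"tx":0,"ty":0,"tz":0.001,"ax":0,"ay":0,"az":0},
    {"claw":1,"tx":0,"ty":0,"tz":0.001,"ax":0,"ay":0,"az":0},
    {"claw":1,"tx":0,"ty":0,"tz":0.001,"ax":0,"ay":0,"az":0},
    {"claw":1,"tx":0,"ty":0,"tz":0.001,"ax":0,"ay":0,"az":0},
    {"claw":1,"tx":0,"ty":0,"tz":0,"ax":0,"ay":0,"az":0},
    {"claw":1,"tx":0,"ty":0,"tz":0,"ax":0,"ay":0,"az":0},
    {"claw":1,"tx":0,"ty":0,"tz":0,"ax":0,"ay":0,"az":0},
    {"claw":1,"tx":0,"ty":0,"tz":0,"ax":0,"ay":0,"az":0},
    {"claw":1,"tx":0,"ty":0,"tz":0,"ax":0,"ay":0,"az":0},
  ],
)

```text
clock: 12.33
tcp_pos: [0.4257, -0.1486, 0.2313]
orientation: [2.165, 2.276, 0.0]
contact_force: [0.5, 0.8, -0.8]
grip_width: 0.0192
gripper_force: 46.6
```

```bash
python3 go.py .4255 -.1535 .0772 2.9
```

```text
t 12.33 grasp [ 0.4257 -0.1486  0.0763] ang 2.88 tilt [ 0.0001 -0.    ] d_tool [-0.0048 -0.0004 -0.0009] az -0.02 after-turn xy -0.0048 -0.0004 F [ 0.5  0.8 -0.8] M [ 0.01 -0.   -0.02] w 0.0192 gf 46.6
```

Emit:
arm_command(
  plan=[
    {"claw":1,"tx":0,"ty":0,"tz":0.001,"ax":0,"ay":0,"az":0},
    {"claw":1,"tx":0,"ty":0,"tz":0.001,"ax":0,"ay":0,"az":0},
    {"claw":1,"tx":0,"ty":0,"tz":0.001,"ax":0,"ay":0,"az":0},
    {"claw":1,"tx":0,"ty":0,"tz":0.0005,"ax":0,"ay":0,"az":0},
    {"claw":1,"tx":0,"ty":0,"tz":0,"ax":0,"ay":0,"az":0},
    {"claw":1,"tx":0,"ty":0,"tz":0,"ax":0,"ay":0,"az":0},
    {"claw":1,"tx":0,"ty":0,"tz":0,"ax":0,"ay":0,"az":0},
    {"claw":1,"tx":0,"ty":0,"tz":0,"ax":0,"ay":0,"az":0},
    {"claw":1,"tx":0,"ty":0,"tz":0,"ax":0,"ay":0,"az":0},
    {"claw":1,"tx":0,"ty":0,"tz":0,"ax":0,"ay":0,"az":0},
  ],
)

```text
clock: 13.17
tcp_pos: [0.4259, -0.1486, 0.2297]
orientation: [2.164, 2.276, -0.001]
contact_force: [-8.2, 1.8, 30.7]
grip_width: 0.0192
gripper_force: 51.1
```

```bash
python3 go.py .4255 -.1535 .0772 2.9
```

```text
t 13.17 grasp [ 0.426  -0.1488  0.0747] ang 2.88 tilt [ 0.0003 -0.0016] d_tool [-0.0047 -0.0007 -0.0025] az -0.02 after-turn xy -0.0047 -0.0007 F [-8.2  1.8 30.7] M [0.65 1.97 0.07] w 0.0192 gf 51.1
```

Emit:
arm_command(
  plan=[
    {"claw":1,"tx":0,"ty":0,"tz":-0.001,"ax":0,"ay":0,"az":0},
    {"claw":0.66,"tx":0,"ty":0,"tz":0,"ax":0,"ay":0,"az":0},
    {"claw":0.66,"tx":0,"ty":0,"tz":0,"ax":0,"ay":0,"az":0},
    {"claw":0.66,"tx":0,"ty":0,"tz":0,"ax":0,"ay":0,"az":0},
    {"claw":0.66,"tx":0,"ty":0,"tz":-0.01,"ax":0,"ay":0,"az":0},
    {"claw":0.66,"tx":0,"ty":0,"tz":-0.03,"ax":0,"ay":0,"az":0},
    {"claw":0.66,"tx":0,"ty":0,"tz":-0.03,"ax":0,"ay":0,"az":0},
    {"claw":0.66,"tx":-0.04,"ty":0,"tz":-0.02,"ax":0,"ay":0,"az":0},
    {"claw":0.66,"tx":-0.04,"ty":0,"tz":0,"ax":0,"ay":0,"az":0},
    {"claw":0,"tx":-0.04,"ty":0,"tz":0,"ax":0,"ay":0,"az":0},
  ],
)

```text
clock: 14.0
tcp_pos: [0.4321, -0.2669, 0.3196]
orientation: [2.16, 2.276, 0.002]
contact_force: [0.5, -0.1, -1.2]
grip_width: 0.0401
gripper_force: 0.0
```

```bash
python3 go.py .365 -.2675 .054 13; python3 - <<'E'
from fit import *
f={}
for n in("side","top"):
    f[n]=r.grab_frame(n)[:,:,::-1]; cv2.imwrite(f"pics/{n}5.png",f[n])
    print(n,[(np.round(w(n,d["location"]),4).tolist(),round(d["confidence"],2)) for d in r.tip_of("short_pack",n)[:3]])
cv2.imwrite("pics/g.png",np.hstack([cv2.resize(f["side"][210:310,245:345],None,fx=4,fy=4,interpolation=2),cv2.resize(f["top"][165:265,325:425],None,fx=4,fy=4,interpolation=2)]))
E
```

```text
t 14.0 grasp [ 0.4326 -0.2672  0.1646] ang 3.01 tilt [ 0.0034 -0.0019] d_tool [ 0.0034 -0.0679  0.1104] az -9.99 after-turn xy 0.0152 -0.0662 F [ 0.5 -0.1 -1.2] M [ 0.01 -0.05 -0.  ] w 0.0401 gf 0.0
side [([0.4254, -0.1524, 0.0383], 0.69)]
top [([0.4263, -0.1591, 0.035], 0.43)]
```

View pics/g.png

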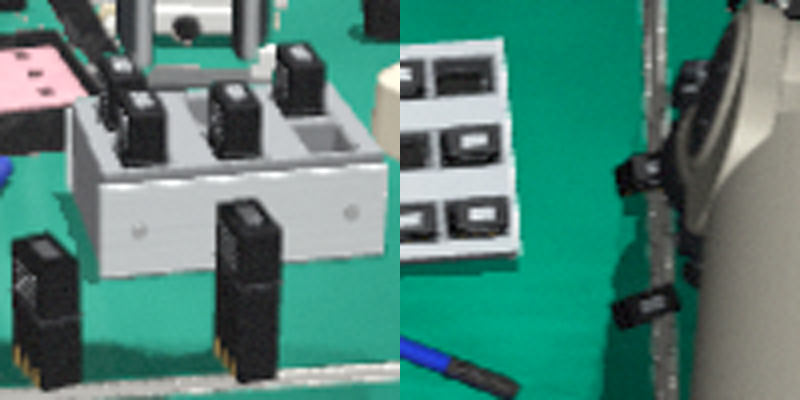

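Emit:
arm_command(
  plan=[
    {"claw":0,"tx":0,"ty":0,"tz":0,"ax":0,"ay":0,"az":-5},
    {"claw":0,"tx":0,"ty":0,"tz":0,"ax":0,"ay":0,"az":-5},
    {"claw":0,"tx":0.005,"ty":-0.022,"tz":0.01,"ax":0,"ay":0,"az":0},
    {"claw":0,"tx":0.005,"ty":-0.022,"tz":0.01,"ax":0,"ay":0,"az":0},
    {"claw":0,"tx":0.005,"ty":-0.022,"tz":0.01,"ax":0,"ay":0,"az":0},
    {"claw":0,"tx":0,"ty":0,"tz":0.01,"ax":0,"ay":0,"az":0},
    {"claw":0,"tx":0,"ty":0,"tz":0.01,"ax":0,"ay":0,"az":0},
    {"claw":0,"tx":0,"ty":0,"tz":0,"ax":0,"ay":0,"az":0},
    {"claw":0,"tx":0,"ty":0,"tz":0,"ax":0,"ay":0,"az":0},
    {"claw":0,"tx":0,"ty":0,"tz":0,"ax":0,"ay":0,"az":0},
  ],
)

```text
clock: 15.03
tcp_pos: [0.3651, -0.2654, 0.2677]
orientation: [1.956, 2.458, 0.001]
contact_force: [-0.4, 0.1, 0.6]
grip_width: 0.0853
gripper_force: 0.0
```

```bash
python3 go.py .366 -.269 .055 13
```

```text
t 15.03 grasp [ 0.3653 -0.2654  0.1127] ang 12.98 tilt [0.0011 0.    ] d_tool [-0.0036 -0.0001  0.0577] az -0.02 after-turn xy -0.0036 -0.0001 F [-0.4  0.1  0.6] M [-0.05  0.01  0.  ] w 0.0853 gf 0.0
```

Emit:
arm_command(
  plan=[
    {"claw":0,"tx":-0.0035,"ty":0,"tz":0.015,"ax":0,"ay":0,"az":0},
    {"claw":0,"tx":0,"ty":0,"tz":0.015,"ax":0,"ay":0,"az":0},
    {"claw":0,"tx":0,"ty":0,"tz":0.015,"ax":0,"ay":0,"az":0},
    {"claw":0,"tx":0,"ty":0,"tz":0.013,"ax":0,"ay":0,"az":0},
    {"claw":0.5,"tx":0,"ty":0,"tz":0,"ax":0,"ay":0,"az":0},
    {"claw":1,"tx":0,"ty":0,"tz":0,"ax":0,"ay":0,"az":0},
    {"claw":1,"tx":0,"ty":0,"tz":0,"ax":0,"ay":0,"az":0},
    {"claw":1,"tx":0,"ty":0,"tz":0,"ax":0,"ay":0,"az":0},
    {"claw":1,"tx":0,"ty":0,"tz":0,"ax":0,"ay":0,"az":0},
    {"claw":1,"tx":0,"ty":0,"tz":0,"ax":0,"ay":0,"az":0},
  ],
  squeeze=40,
)

```text
clock: 15.87
tcp_pos: [0.365, -0.2695, 0.2102]
orientation: [1.957, 2.455, 0.0]
contact_force: [0.1, 0.3, 5.4]
grip_width: 0.0194
gripper_force: 41.6
```

```bash
python3 go.py .4713 -.1003 .17 2.9
```

```text
t 15.87 grasp [ 0.3652 -0.2696  0.0552] ang 12.88 tilt [ 0.0014 -0.001 ] d_tool [ 0.1413  0.1413 -0.1149] az 9.98 after-turn xy 0.1636 0.1146 F [0.1 0.3 5.4] M [ 0.18  0.11 -0.  ] w 0.0194 gf 41.6
```

Emit:
arm_command(
  plan=[
    {"claw":1,"tx":0,"ty":0,"tz":-0.02,"ax":0,"ay":0,"az":0},
    {"claw":1,"tx":0,"ty":0,"tz":-0.03,"ax":0,"ay":0,"az":5},
    {"claw":1,"tx":0,"ty":0,"tz":-0.03,"ax":0,"ay":0,"az":5},
    {"claw":1,"tx":0,"ty":0,"tz":-0.025,"ax":0,"ay":0,"az":0},
    {"claw":1,"tx":0.0273,"ty":0.0191,"tz":0,"ax":0,"ay":0,"az":0},
    {"claw":1,"tx":0.0273,"ty":0.0191,"tz":0,"ax":0,"ay":0,"az":0},
    {"claw":1,"tx":0.0273,"ty":0.0191,"tz":0,"ax":0,"ay":0,"az":0},
    {"claw":1,"tx":0.0273,"ty":0.0191,"tz":0,"ax":0,"ay":0,"az":0},
    {"claw":1,"tx":0.0273,"ty":0.0191,"tz":0,"ax":0,"ay":0,"az":0},
    {"claw":1,"tx":0.0271,"ty":0.0191,"tz":0,"ax":0,"ay":0,"az":0},
  ],
)

```text
clock: 16.7
tcp_pos: [0.4712, -0.0987, 0.3146]
orientation: [2.165, 2.276, -0.0]
contact_force: [0.9, -0.3, -1.4]
grip_width: 0.0195
gripper_force: 41.0
```

Emit:
arm_command(
  plan=[
    {"claw":1,"tx":0,"ty":0,"tz":0,"ax":0,"ay":0,"az":0},
    {"claw":1,"tx":0,"ty":0,"tz":0,"ax":0,"ay":0,"az":0},
    {"claw":1,"tx":0,"ty":0,"tz":0,"ax":0,"ay":0,"az":0},
    {"claw":1,"tx":0,"ty":0,"tz":0.01,"ax":0,"ay":0,"az":0},
    {"claw":1,"tx":0,"ty":0,"tz":0.01,"ax":0,"ay":0,"az":0},
    {"claw":1,"tx":0,"ty":0,"tz":0.01,"ax":0,"ay":0,"az":0},
    {"claw":1,"tx":0,"ty":0,"tz":0.01,"ax":0,"ay":0,"az":0},
    {"claw":1,"tx":0,"ty":0,"tz":0,"ax":0,"ay":0,"az":0},
    {"claw":1,"tx":0,"ty":0,"tz":0,"ax":0,"ay":0,"az":0},
    {"claw":1,"tx":0,"ty":0,"tz":0,"ax":0,"ay":0,"az":0},
  ],
)

```text
clock: 17.53
tcp_pos: [0.4709, -0.1001, 0.2742]
orientation: [-2.165, -2.276, -0.0]
contact_force: [0.1, -0.4, -1.6]
grip_width: 0.0195
gripper_force: 40.9
```

```bash
python3 go.py .4713 -.1003 .0772 2.9
```

```text
t 17.53 grasp [ 0.4709 -0.1001  0.1192] ang 2.88 tilt [-0.0002  0.0002] d_tool [-0.0002  0.0004  0.042 ] az -0.02 after-turn xy -0.0002 0.0004 F [ 0.1 -0.4 -1.6] M [-0.02  0.02 -0.03] w 0.0195 gf 40.9
```

Emit:
arm_command(
  plan=[
    {"claw":1,"tx":0,"ty":0,"tz":0.003,"ax":0,"ay":0,"az":0},
    {"claw":1,"tx":0,"ty":0,"tz":0.003,"ax":0,"ay":0,"az":0},
    {"claw":1,"tx":0,"ty":0,"tz":0.002,"ax":0,"ay":0,"az":0},
    {"claw":1,"tx":0,"ty":0,"tz":0.002,"ax":0,"ay":0,"az":0},
    {"claw":1,"tx":0,"ty":0,"tz":0.002,"ax":0,"ay":0,"az":0},
    {"claw":1,"tx":0,"ty":0,"tz":0,"ax":0,"ay":0,"az":0},
    {"claw":1,"tx":0,"ty":0,"tz":0,"ax":0,"ay":0,"az":0},
    {"claw":1,"tx":0,"ty":0,"tz":0,"ax":0,"ay":0,"az":0},
    {"claw":1,"tx":0,"ty":0,"tz":0,"ax":0,"ay":0,"az":0},
    {"claw":1,"tx":0,"ty":0,"tz":0,"ax":0,"ay":0,"az":0},
  ],
)

```text
clock: 18.37
tcp_pos: [0.4716, -0.1011, 0.2648]
orientation: [2.164, 2.273, -0.001]
contact_force: [-7.0, -2.8, 26.9]
grip_width: 0.0191
gripper_force: 45.7
```

```bash
python3 go.py .4713 -.1003 .0772 2.9
```

```text
t 18.37 grasp [ 0.4719 -0.1015  0.1098] ang 2.82 tilt [ 0.002  -0.0028] d_tool [ 0.0013 -0.0006  0.0326] az -0.08 after-turn xy 0.0013 -0.0006 F [-7.  -2.8 26.9] M [-0.39  1.8   0.14] w 0.0191 gf 45.7
```

Emit:
arm_command(
  plan=[
    {"claw":1,"tx":0,"ty":0,"tz":-0.003,"ax":0,"ay":0,"az":0},
    {"claw":1,"tx":0,"ty":0,"tz":-0.003,"ax":0,"ay":0,"az":0},
    {"claw":1,"tx":-0.003,"ty":0,"tz":0,"ax":0,"ay":0,"az":0},
    {"claw":1,"tx":0,"ty":0,"tz":0,"ax":0,"ay":0,"az":0},
    {"claw":1,"tx":0,"ty":0,"tz":0.002,"ax":0,"ay":0,"az":0},
    {"claw":1,"tx":0,"ty":0,"tz":0.002,"ax":0,"ay":0,"az":0},
    {"claw":1,"tx":0,"ty":0,"tz":0.002,"ax":0,"ay":0,"az":0},
    {"claw":1,"tx":0,"ty":0,"tz":0.002,"ax":0,"ay":0,"az":0},
    {"claw":1,"tx":0,"ty":0,"tz":0,"ax":0,"ay":0,"az":0},
    {"claw":1,"tx":0,"ty":0,"tz":0,"ax":0,"ay":0,"az":0},
  ],
)

```text
clock: 19.2
tcp_pos: [0.4715, -0.1047, 0.2626]
orientation: [2.165, 2.273, -0.004]
contact_force: [-9.3, -5.9, 31.3]
grip_width: 0.0192
gripper_force: 47.7
```

```bash
python3 go.py .4713 -.1003 .0772 2.9
```

```text
t 19.2 grasp [ 0.4716 -0.1053  0.1076] ang 2.79 tilt [ 0.0006 -0.0037] d_tool [ 0.0051 -0.      0.0304] az -0.11 after-turn xy 0.0051 -0.0 F [-9.3 -5.9 31.3] M [-0.83  2.23  0.15] w 0.0192 gf 47.7
```

Emit:
arm_command(
  plan=[
    {"claw":1,"tx":0,"ty":0,"tz":-0.003,"ax":0,"ay":0,"az":0},
    {"claw":1,"tx":0,"ty":0,"tz":-0.003,"ax":0,"ay":0,"az":0},
    {"claw":1,"tx":-0.004,"ty":0,"tz":0,"ax":0,"ay":0,"az":0},
    {"claw":1,"tx":0,"ty":0,"tz":0,"ax":0,"ay":0,"az":0},
    {"claw":1,"tx":0,"ty":0,"tz":0.002,"ax":0,"ay":0,"az":0},
    {"claw":1,"tx":0,"ty":0,"tz":0.002,"ax":0,"ay":0,"az":0},
    {"claw":1,"tx":0,"ty":0,"tz":0.002,"ax":0,"ay":0,"az":0},
    {"claw":1,"tx":0,"ty":0,"tz":0.002,"ax":0,"ay":0,"az":0},
    {"claw":1,"tx":0,"ty":0,"tz":0,"ax":0,"ay":0,"az":0},
    {"claw":1,"tx":0,"ty":0,"tz":0,"ax":0,"ay":0,"az":0},
  ],
)

```text
clock: 20.03
tcp_pos: [0.4711, -0.107, 0.2581]
orientation: [-2.164, -2.276, 0.0]
contact_force: [0.3, -0.3, -1.3]
grip_width: 0.0191
gripper_force: 43.0
```

```bash
python3 go.py .4713 -.1003 .0772 2.9
```

```text
t 20.03 grasp [ 0.471  -0.107   0.1031] ang 2.89 tilt [-0.0005  0.0002] d_tool [0.0066 0.0006 0.0259] az -0.01 after-turn xy 0.0066 0.0006 F [ 0.3 -0.3 -1.3] M [-0.01  0.03 -0.01] w 0.0191 gf 43.0
```

Emit:
arm_command(
  plan=[
    {"claw":1,"tx":0,"ty":0,"tz":0.003,"ax":0,"ay":0,"az":0},
    {"claw":1,"tx":0,"ty":0,"tz":0.003,"ax":0,"ay":0,"az":0},
    {"claw":1,"tx":0,"ty":0,"tz":0.003,"ax":0,"ay":0,"az":0},
    {"claw":1,"tx":0,"ty":0,"tz":0.003,"ax":0,"ay":0,"az":0},
    {"claw":1,"tx":0,"ty":0,"tz":0.003,"ax":0,"ay":0,"az":0},
    {"claw":1,"tx":0,"ty":0,"tz":0.003,"ax":0,"ay":0,"az":0},
    {"claw":1,"tx":0,"ty":0,"tz":0.003,"ax":0,"ay":0,"az":0},
    {"claw":1,"tx":0,"ty":0,"tz":0.002,"ax":0,"ay":0,"az":0},
    {"claw":1,"tx":0,"ty":0,"tz":0,"ax":0,"ay":0,"az":0},
    {"claw":1,"tx":0,"ty":0,"tz":0,"ax":0,"ay":0,"az":0},
  ],
)

```text
clock: 20.87
tcp_pos: [0.4712, -0.107, 0.2352]
orientation: [-2.165, -2.277, 0.0]
contact_force: [-0.1, -0.5, -1.5]
grip_width: 0.0197
gripper_force: 43.0
```

Emit:
arm_command(
  plan=[
    {"claw":1,"tx":0,"ty":0,"tz":0.001,"ax":0,"ay":0,"az":0},
    {"claw":1,"tx":0,"ty":0,"tz":0.001,"ax":0,"ay":0,"az":0},
    {"claw":1,"tx":0,"ty":0,"tz":0.001,"ax":0,"ay":0,"az":0},
    {"claw":1,"tx":0,"ty":0,"tz":0.001,"ax":0,"ay":0,"az":0},
    {"claw":1,"tx":0,"ty":0,"tz":0.0005,"ax":0,"ay":0,"az":0},
    {"claw":1,"tx":0,"ty":0,"tz":0,"ax":0,"ay":0,"az":0},
    {"claw":1,"tx":0,"ty":0,"tz":0,"ax":0,"ay":0,"az":0},
    {"claw":1,"tx":0,"ty":0,"tz":0,"ax":0,"ay":0,"az":0},
    {"claw":1,"tx":0,"ty":0,"tz":0,"ax":0,"ay":0,"az":0},
    {"claw":1,"tx":0,"ty":0,"tz":0,"ax":0,"ay":0,"az":0},
  ],
)

```text
clock: 21.7
tcp_pos: [0.4713, -0.1069, 0.2317]
orientation: [2.164, 2.276, -0.0]
contact_force: [-3.0, 1.9, 11.3]
grip_width: 0.0193
gripper_force: 44.7
```

```bash
python3 go.py .4713 -.1003 .0772 2.9
```

```text
t 21.7 grasp [ 0.4714 -0.107   0.0767] ang 2.88 tilt [ 0.0003 -0.0005] d_tool [ 0.0067  0.0002 -0.0005] az -0.02 after-turn xy 0.0067 0.0002 F [-3.   1.9 11.3] M [0.1  0.81 0.  ] w 0.0193 gf 44.7
```

Emit:
arm_command(
  plan=[
    {"claw":1,"tx":0,"ty":0,"tz":-0.0005,"ax":0,"ay":0,"az":0},
    {"claw":0.67,"tx":0,"ty":0,"tz":0,"ax":0,"ay":0,"az":0},
    {"claw":0.67,"tx":0,"ty":0,"tz":0,"ax":0,"ay":0,"az":0},
    {"claw":0.67,"tx":0,"ty":0,"tz":0,"ax":0,"ay":0,"az":0},
    {"claw":0.67,"tx":0,"ty":0,"tz":-0.01,"ax":0,"ay":0,"az":0},
    {"claw":0.67,"tx":0,"ty":0,"tz":-0.03,"ax":0,"ay":0,"az":0},
    {"claw":0.67,"tx":0,"ty":0,"tz":-0.035,"ax":0,"ay":0,"az":0},
    {"claw":0.67,"tx":-0.03,"ty":0,"tz":-0.025,"ax":0,"ay":0,"az":0},
    {"claw":0.67,"tx":-0.04,"ty":0,"tz":0,"ax":0,"ay":0,"az":0},
    {"claw":0.3,"tx":-0.04,"ty":0,"tz":0,"ax":0,"ay":0,"az":0},
  ],
)

```text
clock: 22.53
tcp_pos: [0.4776, -0.2175, 0.3345]
orientation: [2.158, 2.276, 0.003]
contact_force: [0.0, 0.1, -0.5]
grip_width: 0.0389
gripper_force: 0.0
```

```bash
python3 go.py .459 -.272 .068 13; python3 - <<'E'
from fit import *
f={}
for n in("side","top"):
    f[n]=r.grab_frame(n)[:,:,::-1]; cv2.imwrite(f"pics/{n}6.png",f[n])
    for k in("short_pack","medium_pack","long_pack","tester_slot"): print(n,k,[(np.round(w(n,d["location"]),4).tolist(),round(d["confidence"],2)) for d in r.tip_of(k,n)[:3]])
for th in(60,75,95):
    import fit; fit.TH=th
    o=fit.fit("side",.459,-.272,.076,f["side"]); print(th,o.x/[100,100,5],o.fun)
cv2.imwrite("pics/i.png",np.hstack([cv2.resize(f["side"][205:305,245:345],None,fx=4,fy=4,interpolation=2),cv2.resize(f["side"][245:325,290:325],(175*1,400),interpolation=2),cv2.resize(f["top"][165:265,300:350],None,fx=4,fy=4,interpolation=2)]))
E
```

```text
t 22.53 grasp [ 0.4783 -0.2178  0.1795] ang 3.06 tilt [ 0.0049 -0.0019] d_tool [-0.0528 -0.0227  0.1115] az -9.94 after-turn xy -0.0481 -0.0315 F [ 0.   0.1 -0.5] M [-0.01  0.   -0.01] w 0.0389 gf 0.0
side short_pack [([0.4224, -0.1539, 0.0385], 0.71)]
side medium_pack []
side long_pack [([0.4585, -0.2753, 0.0003], 0.64)]
side tester_slot [([0.34, 0.2936, 0.0729], 0.92)]
top short_pack [([0.4237, -0.1578, 0.034], 0.57), ([0.424, -0.1059, 0.036], 0.28)]
top medium_pack [([0.3424, 0.2981, 0.0713], 0.59), ([0.4693, -0.1044, 0.02], 0.41)]
top long_pack []
top tester_slot [([0.3444, 0.2991, 0.0695], 0.76)]
60 [ 0.45831846 -0.27087193  0.08851428] 0.11762536873156337
75 [ 0.45815327 -0.27117429  0.11949206] 0.10316895512391155
95 [ 0.45156949 -0.28012171  0.89506651] 0.39095583787053845
```

View pics/i.png

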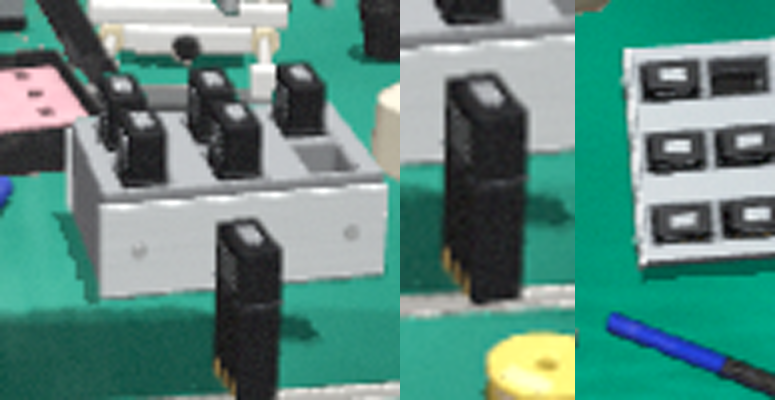

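Emit:
arm_command(
  plan=[
    {"claw":0,"tx":0,"ty":0,"tz":0,"ax":0,"ay":0,"az":-4},
    {"claw":0,"tx":-0.025,"ty":-0.015,"tz":0.01,"ax":0,"ay":0,"az":-4},
    {"claw":0,"tx":-0.023,"ty":-0.015,"tz":0.02,"ax":0,"ay":0,"az":0},
    {"claw":0,"tx":0,"ty":0,"tz":0.015,"ax":0,"ay":0,"az":0},
    {"claw":0,"tx":0,"ty":0,"tz":0.01,"ax":0,"ay":0,"az":0},
    {"claw":0,"tx":0,"ty":0,"tz":0,"ax":0,"ay":0,"az":0},
    {"claw":0,"tx":0,"ty":0,"tz":0,"ax":0,"ay":0,"az":0},
    {"claw":0,"tx":0,"ty":0,"tz":0,"ax":0,"ay":0,"az":0},
    {"claw":0,"tx":0,"ty":0,"tz":0,"ax":0,"ay":0,"az":0},
    {"claw":0,"tx":0,"ty":0,"tz":0,"ax":0,"ay":0,"az":0},
  ],
)

```text
clock: 23.87
tcp_pos: [0.4551, -0.2685, 0.2772]
orientation: [1.998, 2.422, 0.001]
contact_force: [0.8, -1.0, 0.5]
grip_width: 0.0853
gripper_force: 0.0
```

```bash
python3 go.py .4585 -.2715 .068 11
```

```text
t 23.87 grasp [ 0.4553 -0.2686  0.1222] ang 10.95 tilt [ 0.0015 -0.0007] d_tool [-0.0034  0.0025  0.0542] az -0.05 after-turn xy -0.0034 0.0025 F [ 0.8 -1.   0.5] M [ 0.02 -0.    0.03] w 0.0853 gf 0.0
```

Emit:
arm_command(
  plan=[
    {"claw":0,"tx":-0.0035,"ty":0.0025,"tz":0.014,"ax":0,"ay":0,"az":0},
    {"claw":0,"tx":0,"ty":0,"tz":0.014,"ax":0,"ay":0,"az":0},
    {"claw":0,"tx":0,"ty":0,"tz":0.014,"ax":0,"ay":0,"az":0},
    {"claw":0,"tx":0,"ty":0,"tz":0.01,"ax":0,"ay":0,"az":0},
    {"claw":0.5,"tx":0,"ty":0,"tz":0,"ax":0,"ay":0,"az":0},
    {"claw":1,"tx":0,"ty":0,"tz":0,"ax":0,"ay":0,"az":0},
    {"claw":1,"tx":0,"ty":0,"tz":0,"ax":0,"ay":0,"az":0},
    {"claw":1,"tx":0,"ty":0,"tz":0,"ax":0,"ay":0,"az":0},
    {"claw":1,"tx":0,"ty":0,"tz":0,"ax":0,"ay":0,"az":0},
    {"claw":1,"tx":0,"ty":0,"tz":0,"ax":0,"ay":0,"az":0},
  ],
  squeeze=40,
)

```text
clock: 24.7
tcp_pos: [0.4579, -0.2722, 0.2251]
orientation: [2.0, 2.421, 0.0]
contact_force: [-0.0, -0.2, 1.6]
grip_width: 0.0193
gripper_force: 39.5
```

```bash
python3 go.py .342 .2955 .19 5.5
```

```text
t 24.7 grasp [ 0.4581 -0.2723  0.0701] ang 10.88 tilt [ 0.0013 -0.0008] d_tool [ 0.5794 -0.0067 -0.1205] az 5.38 after-turn xy 0.5762 -0.061 F [-0.  -0.2  1.6] M [ 0.03  0.13 -0.  ] w 0.0193 gf 39.5
```

Emit:
arm_command(
  plan=[
    {"claw":1,"tx":0,"ty":0,"tz":-0.02,"ax":0,"ay":0,"az":0},
    {"claw":1,"tx":0,"ty":0,"tz":-0.035,"ax":0,"ay":0,"az":2.7},
    {"claw":1,"tx":0,"ty":0,"tz":-0.035,"ax":0,"ay":0,"az":2.7},
    {"claw":1,"tx":0,"ty":0,"tz":-0.03,"ax":0,"ay":0,"az":0},
    {"claw":1,"tx":0.036,"ty":0.0048,"tz":0,"ax":0,"ay":0,"az":0},
    {"claw":1,"tx":0.036,"ty":0.0048,"tz":0,"ax":0,"ay":0,"az":0},
    {"claw":1,"tx":0.036,"ty":0.0048,"tz":0,"ax":0,"ay":0,"az":0},
    {"claw":1,"tx":0.036,"ty":0.0048,"tz":0,"ax":0,"ay":0,"az":0},
    {"claw":1,"tx":0.036,"ty":0.0048,"tz":0,"ax":0,"ay":0,"az":0},
    {"claw":1,"tx":0.036,"ty":0.0048,"tz":0,"ax":0,"ay":0,"az":0},
  ],
)

```text
clock: 25.53
tcp_pos: [0.4651, -0.0526, 0.3447]
orientation: [2.113, 2.324, 0.0]
contact_force: [1.2, 0.3, -0.7]
grip_width: 0.0193
gripper_force: 39.3
```

```bash
python3 go.py .342 .2955 .19 5.5
```

```text
t 25.53 grasp [ 0.4652 -0.0526  0.1897] ang 5.46 tilt [ 0.0006 -0.0004] d_tool [ 0.3583 -0.0895 -0.0005] az -0.04 after-turn xy 0.3583 -0.0893 F [ 1.2  0.3 -0.7] M [ 0.   -0.09 -0.02] w 0.0193 gf 39.3
```

Emit:
arm_command(
  plan=[
    {"claw":1,"tx":0.034,"ty":0.0047,"tz":0,"ax":0,"ay":0,"az":0},
    {"claw":1,"tx":0.034,"ty":0.0047,"tz":0,"ax":0,"ay":0,"az":0},
    {"claw":1,"tx":0.034,"ty":0.0047,"tz":0,"ax":0,"ay":0,"az":0},
    {"claw":1,"tx":0.0366,"ty":-0.0147,"tz":0,"ax":0,"ay":0,"az":0},
    {"claw":1,"tx":0.0366,"ty":-0.0147,"tz":0,"ax":0,"ay":0,"az":0},
    {"claw":1,"tx":0.0366,"ty":-0.0147,"tz":0,"ax":0,"ay":0,"az":0},
    {"claw":1,"tx":0.0366,"ty":-0.0147,"tz":0,"ax":0,"ay":0,"az":0},
    {"claw":1,"tx":0.0366,"ty":-0.0147,"tz":0,"ax":0,"ay":0,"az":0},
    {"claw":1,"tx":0.0366,"ty":-0.0147,"tz":0,"ax":0,"ay":0,"az":0},
    {"claw":1,"tx":0.0366,"ty":-0.0147,"tz":0,"ax":0,"ay":0,"az":0},
  ],
)

```text
clock: 26.37
tcp_pos: [0.3417, 0.2952, 0.3447]
orientation: [2.112, 2.324, 0.001]
contact_force: [1.6, 0.8, -0.7]
grip_width: 0.0192
gripper_force: 39.3
```

Emit:
arm_command(
  plan=[
    {"claw":1,"tx":0,"ty":0,"tz":0,"ax":0,"ay":0,"az":0},
    {"claw":1,"tx":0,"ty":0,"tz":0,"ax":0,"ay":0,"az":0},
    {"claw":1,"tx":0,"ty":0,"tz":0,"ax":0,"ay":0,"az":0},
    {"claw":1,"tx":0,"ty":0,"tz":0,"ax":0,"ay":0,"az":0},
    {"claw":1,"tx":0,"ty":0,"tz":0.01,"ax":0,"ay":0,"az":0},
    {"claw":1,"tx":0,"ty":0,"tz":0.01,"ax":0,"ay":0,"az":0},
    {"claw":1,"tx":0,"ty":0,"tz":0,"ax":0,"ay":0,"az":0},
    {"claw":1,"tx":0,"ty":0,"tz":0,"ax":0,"ay":0,"az":0},
    {"claw":1,"tx":0,"ty":0,"tz":0,"ax":0,"ay":0,"az":0},
    {"claw":1,"tx":0,"ty":0,"tz":0,"ax":0,"ay":0,"az":0},
  ],
)

```text
clock: 27.2
tcp_pos: [0.3431, 0.2939, 0.3244]
orientation: [-2.113, -2.325, -0.0]
contact_force: [0.3, -0.7, -0.0]
grip_width: 0.0195
gripper_force: 39.3
```

```bash
python3 go.py .342 .2955 .146 5.5; python3 - <<'E'
from h import *
for n in("side","top"):
    f=r.grab_frame(n)[:,:,::-1]; cv2.imwrite(f"pics/{n}7.png",f)
    for k in("long_pack","tester_slot","tester"): print(n,k,[(np.round(w(n,d["location"]),4).tolist(),round(d["confidence"],2)) for d in r.tip_of(k,n)[:3]])
E
```

```text
t 27.2 grasp [0.3431 0.2939 0.1694] ang 5.47 tilt [0.0001 0.0002] d_tool [ 0.0017 -0.001   0.0234] az -0.03 after-turn xy 0.0017 -0.001 F [ 0.3 -0.7 -0. ] M [-0.   -0.02 -0.02] w 0.0195 gf 39.3
side long_pack [([0.3433, 0.2912, 0.1008], 0.61), ([0.4734, -0.1296, -0.0016], 0.22)]
side tester_slot [([0.3407, 0.2929, 0.0723], 0.97)]
side tester [([0.4747, -0.1536, 0.022], 0.72), ([0.3427, 0.2705, -0.0028], 0.55), ([0.4252, -0.1513, 0.0408], 0.22)]
top long_pack [([0.4716, -0.149, 0.0221], 0.26)]
top tester_slot [([0.3437, 0.3003, 0.0685], 0.86)]
top tester [([0.339, 0.2718, -0.0005], 0.61)]
```

Emit:
arm_command(
  plan=[
    {"claw":1,"tx":0.0017,"ty":-0.001,"tz":0.008,"ax":0,"ay":0,"az":0},
    {"claw":1,"tx":0,"ty":0,"tz":0.008,"ax":0,"ay":0,"az":0},
    {"claw":1,"tx":0,"ty":0,"tz":0.007,"ax":0,"ay":0,"az":0},
    {"claw":1,"tx":0,"ty":0,"tz":0.004,"ax":0,"ay":0,"az":0},
    {"claw":1,"tx":0,"ty":0,"tz":0.002,"ax":0,"ay":0,"az":0},
    {"claw":1,"tx":0,"ty":0,"tz":0.001,"ax":0,"ay":0,"az":0},
    {"claw":1,"tx":0,"ty":0,"tz":0.001,"ax":0,"ay":0,"az":0},
    {"claw":1,"tx":0,"ty":0,"tz":0,"ax":0,"ay":0,"az":0},
    {"claw":1,"tx":0,"ty":0,"tz":0,"ax":0,"ay":0,"az":0},
    {"claw":1,"tx":0,"ty":0,"tz":0,"ax":0,"ay":0,"az":0},
  ],
)

```text
clock: 28.43
tcp_pos: [0.3419, 0.2955, 0.2935]
orientation: [2.113, 2.325, 0.001]
contact_force: [0.0, 0.1, -0.9]
grip_width: 0.0194
gripper_force: 39.4
```

```bash
python3 go.py .342 .2955 .146 5.5
```

```text
t 28.43 grasp [0.342  0.2955 0.1385] ang 5.48 tilt [0.0004 0.0002] d_tool [-0.      0.     -0.0075] az -0.02 after-turn xy -0.0 0.0 F [ 0.   0.1 -0.9] M [ 0.02 -0.01  0.02] w 0.0194 gf 39.4
```

Emit:
arm_command(
  plan=[
    {"claw":1,"tx":0,"ty":0,"tz":0.0005,"ax":0,"ay":0,"az":0},
    {"claw":1,"tx":0,"ty":0,"tz":0.0005,"ax":0,"ay":0,"az":0},
    {"claw":1,"tx":0,"ty":0,"tz":0.0005,"ax":0,"ay":0,"az":0},
    {"claw":1,"tx":0,"ty":0,"tz":0.0005,"ax":0,"ay":0,"az":0},
    {"claw":1,"tx":0,"ty":0,"tz":0,"ax":0,"ay":0,"az":0},
    {"claw":1,"tx":0,"ty":0,"tz":0,"ax":0,"ay":0,"az":0},
    {"claw":1,"tx":0,"ty":0,"tz":0,"ax":0,"ay":0,"az":0},
    {"claw":1,"tx":0,"ty":0,"tz":0,"ax":0,"ay":0,"az":0},
    {"claw":1,"tx":0,"ty":0,"tz":0,"ax":0,"ay":0,"az":0},
    {"claw":1,"tx":0,"ty":0,"tz":0,"ax":0,"ay":0,"az":0},
  ],
)

```text
clock: 29.27
tcp_pos: [0.3418, 0.2955, 0.2913]
orientation: [2.113, 2.325, 0.0]
contact_force: [0.6, -0.2, -1.1]
grip_width: 0.019
gripper_force: 39.4
```

```bash
python3 go.py .342 .2955 .146 5.5
```

```text
t 29.27 grasp [0.3418 0.2955 0.1363] ang 5.48 tilt [ 0.0001 -0.    ] d_tool [-0.      0.0002 -0.0097] az -0.02 after-turn xy -0.0 0.0002 F [ 0.6 -0.2 -1.1] M [-0.03 -0.02 -0.01] w 0.019 gf 39.4
```

Emit:
arm_command(
  plan=[
    {"claw":1,"tx":0,"ty":0,"tz":0.001,"ax":0,"ay":0,"az":0},
    {"claw":1,"tx":0,"ty":0,"tz":0.001,"ax":0,"ay":0,"az":0},
    {"claw":1,"tx":0,"ty":0,"tz":0.001,"ax":0,"ay":0,"az":0},
    {"claw":1,"tx":0,"ty":0,"tz":0,"ax":0,"ay":0,"az":0},
    {"claw":1,"tx":0,"ty":0,"tz":0,"ax":0,"ay":0,"az":0},
    {"claw":1,"tx":0,"ty":0,"tz":0,"ax":0,"ay":0,"az":0},
    {"claw":1,"tx":0,"ty":0,"tz":0,"ax":0,"ay":0,"az":0},
    {"claw":1,"tx":0,"ty":0,"tz":0,"ax":0,"ay":0,"az":0},
    {"claw":1,"tx":0,"ty":0,"tz":0,"ax":0,"ay":0,"az":0},
    {"claw":1,"tx":0,"ty":0,"tz":0,"ax":0,"ay":0,"az":0},
  ],
)

```text
clock: 30.1
tcp_pos: [0.3418, 0.2955, 0.2884]
orientation: [2.113, 2.325, 0.0]
contact_force: [0.8, 0.3, -0.8]
grip_width: 0.0193
gripper_force: 39.4
```

```bash
python3 go.py .342 .2955 .146 5.5
```

```text
t 30.1 grasp [0.3419 0.2955 0.1334] ang 5.49 tilt [0.0001 0.    ] d_tool [-0.      0.0001 -0.0126] az -0.01 after-turn xy -0.0 0.0001 F [ 0.8  0.3 -0.8] M [-0.07  0.03 -0.08] w 0.0193 gf 39.4
```

Emit:
arm_command(
  plan=[
    {"claw":1,"tx":0,"ty":0,"tz":0.003,"ax":0,"ay":0,"az":0},
    {"claw":1,"tx":0,"ty":0,"tz":0.003,"ax":0,"ay":0,"az":0},
    {"claw":1,"tx":0,"ty":0,"tz":0.003,"ax":0,"ay":0,"az":0},
    {"claw":1,"tx":0,"ty":0,"tz":0.003,"ax":0,"ay":0,"az":0},
    {"claw":1,"tx":0,"ty":0,"tz":0.003,"ax":0,"ay":0,"az":0},
    {"claw":1,"tx":0,"ty":0,"tz":0.003,"ax":0,"ay":0,"az":0},
    {"claw":1,"tx":0,"ty":0,"tz":0.003,"ax":0,"ay":0,"az":0},
    {"claw":1,"tx":0,"ty":0,"tz":0,"ax":0,"ay":0,"az":0},
    {"claw":1,"tx":0,"ty":0,"tz":0,"ax":0,"ay":0,"az":0},
    {"claw":1,"tx":0,"ty":0,"tz":0,"ax":0,"ay":0,"az":0},
  ],
)

```text
clock: 30.93
tcp_pos: [0.3418, 0.2956, 0.2674]
orientation: [-2.113, -2.325, -0.0]
contact_force: [0.2, -0.8, 0.0]
grip_width: 0.0194
gripper_force: 39.4
```

Emit:
arm_command(
  plan=[
    {"claw":1,"tx":0,"ty":0,"tz":0.002,"ax":0,"ay":0,"az":0},
    {"claw":1,"tx":0,"ty":0,"tz":0.002,"ax":0,"ay":0,"az":0},
    {"claw":1,"tx":0,"ty":0,"tz":0.002,"ax":0,"ay":0,"az":0},
    {"claw":1,"tx":0,"ty":0,"tz":0.002,"ax":0,"ay":0,"az":0},
    {"claw":1,"tx":0,"ty":0,"tz":0.002,"ax":0,"ay":0,"az":0},
    {"claw":1,"tx":0,"ty":0,"tz":0.001,"ax":0,"ay":0,"az":0},
    {"claw":1,"tx":0,"ty":0,"tz":0.001,"ax":0,"ay":0,"az":0},
    {"claw":1,"tx":0,"ty":0,"tz":0.001,"ax":0,"ay":0,"az":0},
    {"claw":1,"tx":0,"ty":0,"tz":0,"ax":0,"ay":0,"az":0},
    {"claw":1,"tx":0,"ty":0,"tz":0,"ax":0,"ay":0,"az":0},
  ],
)

```text
clock: 31.77
tcp_pos: [0.3417, 0.2955, 0.2544]
orientation: [2.113, 2.325, -0.0]
contact_force: [-1.1, -0.3, 4.5]
grip_width: 0.0191
gripper_force: 40.0
```

```bash
python3 go.py .342 .2955 .0931 5.5
```

```text
t 31.77 grasp [0.3417 0.2955 0.0994] ang 5.48 tilt [-0.     -0.0002] d_tool [0.     0.0003 0.0063] az -0.02 after-turn xy 0.0 0.0003 F [-1.1 -0.3  4.5] M [-0.32  0.34 -0.05] w 0.0191 gf 40.0
```

Emit:
arm_command(
  plan=[
    {"claw":1,"tx":0,"ty":0,"tz":0.001,"ax":0,"ay":0,"az":0},
    {"claw":1,"tx":0,"ty":0,"tz":0.001,"ax":0,"ay":0,"az":0},
    {"claw":1,"tx":0,"ty":0,"tz":0.001,"ax":0,"ay":0,"az":0},
    {"claw":1,"tx":0,"ty":0,"tz":0.001,"ax":0,"ay":0,"az":0},
    {"claw":1,"tx":0,"ty":0,"tz":0.001,"ax":0,"ay":0,"az":0},
    {"claw":1,"tx":0,"ty":0,"tz":0.001,"ax":0,"ay":0,"az":0},
    {"claw":1,"tx":0,"ty":0,"tz":0.0004,"ax":0,"ay":0,"az":0},
    {"claw":1,"tx":0,"ty":0,"tz":0,"ax":0,"ay":0,"az":0},
    {"claw":1,"tx":0,"ty":0,"tz":0,"ax":0,"ay":0,"az":0},
    {"claw":1,"tx":0,"ty":0,"tz":0,"ax":0,"ay":0,"az":0},
  ],
)

```text
clock: 32.6
tcp_pos: [0.3418, 0.2955, 0.248]
orientation: [2.112, 2.325, -0.0]
contact_force: [-2.2, -1.3, 7.3]
grip_width: 0.0196
gripper_force: 40.4
```

```bash
python3 go.py .342 .2955 .0931 5.5
```

```text
t 32.6 grasp [0.3418 0.2955 0.093 ] ang 5.49 tilt [ 0.0001 -0.0002] d_tool [-0.      0.0002 -0.0001] az -0.01 after-turn xy -0.0 0.0002 F [-2.2 -1.3  7.3] M [-0.45  0.56 -0.03] w 0.0196 gf 40.4
```

```bash
python3 - <<'E'
from h import *
g=cv2.resize(cv2.imread("pics/side6.png"),None,fx=4,fy=4,interpolation=cv2.INTER_CUBIC).min(2)
c,s=np.cos(.05),np.sin(.05)
for n,a,b in(("short",-.048,-.023),("st_short",-.048,.023),("medium",0,.023),("st_med",0,-.023),("st_long",.048,.023)):
    P=[.472+c*a-s*b,-.128+s*a+c*b,.084]; u,v=[int(4*t) for t in px("side",P)]
    w_=(g[v-24:v+24,u-24:u+24]>110).astype(np.uint8)
    k,l,st,ce=cv2.connectedComponentsWithStats(w_)
    print(n,np.round((np.array([u,v]))/4,1),[(np.round((ce[i]-24)/4,1).tolist(),int(st[i,4])) for i in range(1,k) if st[i,4]>40])
E
```

```text
short [279.2 234. ] [([4.3, -4.7], 145), ([1.1, 0.8], 289)]
st_short [275.2 225.8] [([0.0, 0.3], 264)]
medium [297.5 224.5] [([0.5, 0.1], 237)]
st_med [302.5 232.5] [([4.4, -3.6], 226), ([1.3, 0.3], 254)]
st_long [319.5 223. ] [([-5.8, 1.1], 59), ([0.5, 0.1], 223)]
```

```bash
python3 -c "
from bench import r
print(r.hand_in())"
```

```text
the job is handed in; nothing more can be done
None
```

I handed in the job: the short and medium packs are released in the free pockets of their own rows. The long pack is still gripped, upright in the tester slot, with the contacts pressed in about 8 mm at roughly 8 N (no verdict was returned).

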